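# Make up two decorating kits in a pottery studio

### The arm

A 6-joint arm with a two-finger parallel gripper is mounted at the origin on the work surface. World frame = base frame: x ahead of the robot, y to its left, z up, the work surface at z = 0. Lengths are in m, angles in degrees, forces in N, time in s.
With the tool pointing down it reaches from about 0.375 to 0.9 m from the base axis. Payload 3.1 kg.
Tool frame: the origin (TCP) lies on the centre line of the jaws, within the pads' length; the fingertips stand 17 mm ahead of it and the grasp point (between the pads) lies 2 mm behind it; z points along the fingers, y is the line along which they close (so a half turn about z gives the same grasp; the last joint's range is limited). The gripper opens to 87 mm and grips with 3 to 60 N. Pads are 19 mm wide; open, the fingers measure 117 mm over their backs; the gripper's body (75 mm by 190 mm) begins 51 mm behind the grasp point.
Start: joints at [53.543, 30.224, 82.088, -0, 67.689, -10.227], TCP at [0.276, 0.561, 0.208] pointing down, gripper open.
Joint ranges: [-176.69, 176.69], [-43.24, 126.21], [12.49, 139.97], [-82, 262], [0, 151.66], [-163.58, 163.58]. Speed limits (degrees/s): [159.86, 159.86, 180, 180, 180, 180].

### API

Orientations are given as a 3x3 rotation matrix whose columns are the frame's x, y, z axes.
In Python, from rig import bot, imaging, finder gives the robot as it stands. The module is installed in compiled form; this text tells all that it offers.
- The arm moves only by the tool play_rows, never from a script. Its argument "motion" is a list that holds one entry, the list of rows, each a list of 6 numbers: the shift along the tool's x, y, z in parts of the range, where 1.0 means 600 mm, then the turn, a rotation vector about the tool's x, y, z in a scale on which 1.0 is 45 degrees. In form: [[[dx, dy, dz, wx, wy, wz], ...]]. A call has 1 to 8 rows; each row is the pose to reach, as a shift and turn from the pose commanded when the call began, along the tool's axes at that moment; what a row does not reach only later rows make up. A row lasts 1/12 s, in which the tool goes at most 41.7 mm and 7.16 degrees, less where a joint would pass 70% of its speed; a pose out of reach is approached as far as the arm can. Shift and turn numbers lie between -1 and 1, and a call with a number outside is refused. A call with a gripper value outside its range is refused whole. "fingers" is the finger opening in m, from 0 to 0.087, set as the call begins (left out, the last holds). The fingers move at their own pace and stop on an object; the grip force is fixed at half the most. Time passes only in rows, so rows that repeat a pose let the fingers close. It gives the time, the measured TCP pose, the force, the opening and the grip force at its end, in the units of the state.
- bot.read_state(): the state, without advancing time (a new reading comes with each control period).
- imaging.capture(name): name is "scene" or "top"; returns a dict with "frame" (400x640x3 uint8, red, green, blue), "camera_matrix" (3x3 intrinsics, pixels), "k1" (the pictures are not rectified: a ray, as slopes to the right and down, at radius r is drawn at 1 + k1 r^2 times it, then the intrinsics apply), "R" (3x3) and "t" (3): a world point X has camera coordinates R X + t. Camera axes: x right, y down, z forward; pixel columns grow to the right and rows downward; lengths in m; the calibration is good to about 2 mm. A picture is of the moment at which its call begins. There is no depth.
- bot.hand_in(): hands the job in; it is judged then, once.
Trained networks look in the newest picture that a camera, given by its name, has taken for a name from the list of things; names that differ only in an ending like _2 or _b are one class to them, and where a whole thing is asked for, a point or a joint stands for the part that bears it (a point fixed in the world has none). Each returns a list of dicts, best first, with "confidence" (0 to 1); they miss things now and then, are a little off and sometimes report something else, mostly with a low value. They report only what shows in the picture. A call takes as long as a camera call. They do not tell look-alikes from the thing itself.
- finder.recognise(camera, name): "at" ([x, y, z] in m, in world coordinates, good to about 4 mm: the middle of the surface that is visible of it).
- finder.outline_of(camera, name): "pixels" (400x640 bool, what is visible of it).
The state is a dict: "time_s": time; "joint_positions": joint angles; "qvel": joint speeds; "tau": joint torques, N m; "position": TCP position; "tcp_rot": TCP orientation; "force": force on the tool from outside, world axes, zero at the start; "moment": the same for the moment, N m; "opening": opening from 0.0 (shut) to 1.0 (fully open); "grasp_force": force on a finger pad.
Only numpy, scipy, OpenCV 4.12 (cv2) and the standard library are available. Lean on these libraries where they do the work, as an engineer would, in place of code of your own. Each camera call takes 0.05 s, during which the arm holds its last target. There are 200 camera calls.

### The job

Make up the two decorating kits for the pottery class: the white tray gets the blue jar, the yellow jar and the broad brush; the dark wooden tray gets the green jar and the loop tool. Stand each jar upright in a well of its own (either well will do) and lay each tool flat along the long trough, everything set down rather than dropped. Leave the red jar and the orange-handled knife where they are.

Things in the scene. Friction and masses are not known exactly. Their poses are not given: they have to be found in the camera images.
- white_tray: Kit tray of white plastic with a blue rim. 190 mm (x) by 160 mm (y), floor 5 mm thick, walls 18 mm high, partitions 14 mm, all 5 mm thick. Fixed. Origin: centre of underside, z up. Two jar wells on the +y side, inside 87 (x) by 69 (y) mm, centres (46, 41) and (-46, 41) mm; one tool trough on the -y side, inside 180 (x) by 76 (y) mm, centre (0, -37) mm.
- dark_tray: Kit tray of dark wood, cork floor. 190 mm (x) by 160 mm (y), floor 5 mm thick, walls 18 mm high, partitions 14 mm, all 5 mm thick. Fixed. Origin: centre of underside, z up. Two jar wells on the +y side, inside 87 (x) by 69 (y) mm, centres (46, 41) and (-46, 41) mm; one tool trough on the -y side, inside 180 (x) by 76 (y) mm, centre (0, -37) mm.
- blue_jar: Blue underglaze jar, blue lid: closed upright cylinder, 48 mm diameter (lid 47), 62 mm tall, about 140 g. Origin: centre of its underside, z up. Starts upright on the grey round bat (fixed disc, 12 mm thick, 200 mm across), in a square of four jars at about 86 mm spacing; which stands where varies.
- yellow_jar: Yellow underglaze jar, yellow lid: closed upright cylinder, 48 mm diameter (lid 47), 62 mm tall, about 140 g. Origin: centre of its underside, z up. Starts upright on the grey round bat (fixed disc, 12 mm thick, 200 mm across), in a square of four jars at about 86 mm spacing; which stands where varies.
- green_jar: Green underglaze jar, green lid: closed upright cylinder, 48 mm diameter (lid 47), 62 mm tall, about 140 g. Origin: centre of its underside, z up. Starts upright on the grey round bat (fixed disc, 12 mm thick, 200 mm across), in a square of four jars at about 86 mm spacing; which stands where varies.
- red_jar: Red underglaze jar, red lid: closed upright cylinder, 48 mm diameter (lid 47), 62 mm tall, about 140 g. Origin: centre of its underside, z up. Starts upright on the grey round bat (fixed disc, 12 mm thick, 200 mm across), in a square of four jars at about 86 mm spacing; which stands where varies. In neither kit.
- brush: Broad brush: pale wood handle, steel ferrule, 34 mm wide cream head (rigid), 50 g. Origin: middle of its 150 mm length, at the underside; x to the working end, z up. Grip at the origin 18 mm wide, 16 mm high, flat-sided. Starts flat on the wooden round bat (fixed disc, 12 mm thick, 200 mm across), about parallel to the other tools, 55 mm apart, order varies.
- loop_tool: Loop carving tool: black handle, brass ferrule, open steel loop 34 mm wide, 50 g. Origin: middle of its 150 mm length, at the underside; x to the working end, z up. Grip at the origin 18 mm wide, 16 mm high, flat-sided. Starts flat on the wooden round bat (fixed disc, 12 mm thick, 200 mm across), about parallel to the other tools, 55 mm apart, order varies.
- knife: Clay knife: orange handle, brass ferrule, narrow steel blade, 60 g. Origin: middle of its 150 mm length, at the underside; x to the working end, z up. Grip at the origin 18 mm wide, 16 mm high, flat-sided. Starts flat on the wooden round bat (fixed disc, 12 mm thick, 200 mm across), about parallel to the other tools, 55 mm apart, order varies. In neither kit.
Not all that is in view belongs to the job. There is more than one size of the blue_jar; the one meant has the size given above. Of the things that look like the green_jar, the larger one is meant.

How it is judged:
By the outcome, as a careful person would: the job done as asked, in the order asked, and still so for the second after the job is handed in, with the robot touching nothing.
It also fails if it takes over 128 s, if anything falls off the work surface, if the arm or the gripper's body presses on something with over 40 N, if the wrist force passes 120 N, or if a joint passes its speed limit or range.

## Working session

There is one attempt and no reset: what is moved stays moved. The work goes in short steps, Python scripts to look and compute and a tool call to move; the robot and the scene stay as the last step left them, time stands still between calls to the robot, and variables do not carry over. Pictures are saved under pics/ and viewed, at most 14 in all, crops included, and the job is handed in when it is done.

Besides the shell and the picture viewer there is one more tool, called after "Request:" as name(argument=value, ...), one argument or row to a line, values as JSON. play_rows: Moves the arm, as the interface text tells. Its arguments: {"type":"object","properties":{"motion":{"type":"array"},"fingers":{"type":"number"}},"required":["motion"]}

```bash
mkdir -p pics; cat > h.py <<'E'
import numpy as np, cv2
from rig import bot, imaging, finder
def ray(c,u,v):
    K=c["camera_matrix"]; d=np.array([(u-K[0][2])/K[0][0],(v-K[1][2])/K[1][1]]); s=d.copy()
    for _ in range(20): s=d/(1+c["k1"]*(s@s))
    R=np.array(c["R"]);t=np.array(c["t"])
    return -R.T@t, R.T@np.array([s[0],s[1],1])
def atz(c,u,v,z):
    o,d=ray(c,u,v); return o+d*(z-o[2])/d[2]
def tri(c1,p1,c2,p2):
    A=np.zeros((3,3));b=np.zeros(3)
    for c,p in((c1,p1),(c2,p2)):
        o,d=ray(c,*p);d=d/np.linalg.norm(d);M=np.eye(3)-np.outer(d,d);A+=M;b+=M@o
    return np.linalg.solve(A,b)
def proj(c,X):
    K=c["camera_matrix"];x=np.array(c["R"])@np.array(X)+np.array(c["t"]);s=x[:2]/x[2];s=s*(1+c["k1"]*(s@s))
    return s[0]*K[0][0]+K[0][2],s[1]*K[1][1]+K[1][2]
def save(c,n): cv2.imwrite("pics/"+n,cv2.cvtColor(c["frame"],cv2.COLOR_RGB2BGR))
E
python3 - <<'E'
from h import *
np.set_printoptions(precision=4,suppress=True)
for cam in("scene","top"):
    c=imaging.capture(cam); save(c,cam+"1.png"); print(cam,-np.array(c["R"]).T@c["t"])
    for n in "white_tray dark_tray blue_jar yellow_jar green_jar red_jar brush loop_tool knife".split():
        for r in finder.recognise(cam,n): 
            if r["confidence"]>.25: print(n,round(r["confidence"],2),np.array(r["at"]),np.round(proj(c,r["at"])))
s=bot.read_state();print(s["position"],s["tcp_rot"],s["time_s"])
E
```

```text
scene [0.9805 0.3919 0.8122]
white_tray 0.86 [ 0.5723 -0.1032  0.0019] [303. 192.]
dark_tray 0.65 [0.5097 0.3543 0.0027] [453. 286.]
blue_jar 0.86 [0.6579 0.0823 0.0723] [328. 237.]
blue_jar 0.7 [0.7766 0.2284 0.0812] [337. 314.]
blue_jar 0.31 [0.5685 0.1575 0.0731] [377. 234.]
yellow_jar 0.6 [0.6444 0.1673 0.0757] [358. 256.]
green_jar 0.88 [0.5617 0.1626 0.0723] [380. 234.]
green_jar 0.65 [0.511  0.3517 0.0037] [452. 285.]
green_jar 0.56 [0.4527 0.1956 0.037 ] [416. 224.]
green_jar 0.5 [ 0.4826 -0.3897  0.0211] [263. 124.]
red_jar 0.69 [0.5712 0.0778 0.072 ] [351. 215.]
brush 0.74 [ 0.5419 -0.2929  0.0224] [268. 148.]
brush 0.72 [0.5707 0.0777 0.0704] [351. 216.]
brush 0.46 [ 0.4786 -0.3912  0.0246] [263. 122.]
loop_tool 0.75 [ 0.4997 -0.3394  0.0214] [269. 134.]
knife 0.78 [ 0.4788 -0.3887  0.0233] [264. 123.]
top [0.4438 0.0063 1.1111]
white_tray 0.72 [ 0.566  -0.1034  0.0041] [355. 224.]
dark_tray 0.93 [0.5059 0.3506 0.0043] [174. 244.]
blue_jar 0.72 [0.6456 0.0686 0.0742] [286. 187.]
blue_jar 0.64 [0.5071 0.3489 0.0056] [174. 244.]
blue_jar 0.62 [0.762  0.2167 0.0784] [227. 138.]
yellow_jar 0.66 [0.6293 0.1567 0.0771] [249. 192.]
green_jar 0.61 [0.4399 0.19   0.0473] [233. 272.]
green_jar 0.58 [0.5509 0.1477 0.076 ] [251. 225.]
red_jar 0.93 [0.559  0.0701 0.0748] [284. 223.]
red_jar 0.38 [0.5094 0.3498 0.004 ] [174. 243.]
brush 0.97 [ 0.5422 -0.295   0.0226] [432. 235.]
loop_tool 0.82 [ 0.4992 -0.3365  0.0296] [450. 252.]
knife 0.64 [ 0.4784 -0.3901  0.0235] [471. 261.]
[0.2762 0.5606 0.2082] [[-0.897  0.442 -0.   ]
 [ 0.442  0.897 -0.   ]
 [ 0.    -0.    -1.   ]] 1.0
```

```bash
python3 - <<'E'
import cv2
a=cv2.imread("pics/top1.png");cv2.imwrite("pics/topc.png",cv2.resize(a[90:350,110:510],None,fx=2,fy=2,interpolation=cv2.INTER_CUBIC))
b=cv2.imread("pics/scene1.png");cv2.imwrite("pics/scenec.png",cv2.resize(b[90:370,220:540],None,fx=2.1,fy=2.1,interpolation=cv2.INTER_CUBIC))
E
```

```text
(no output)
```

View pics/topc.png

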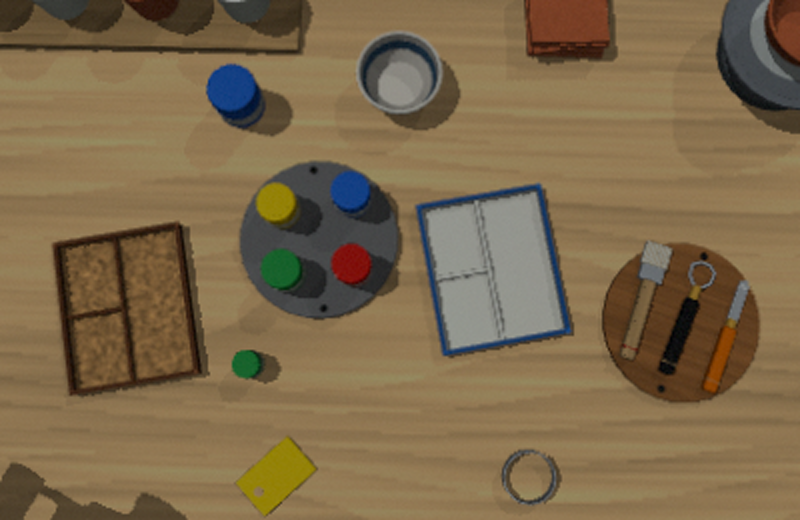

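View pics/scenec.png

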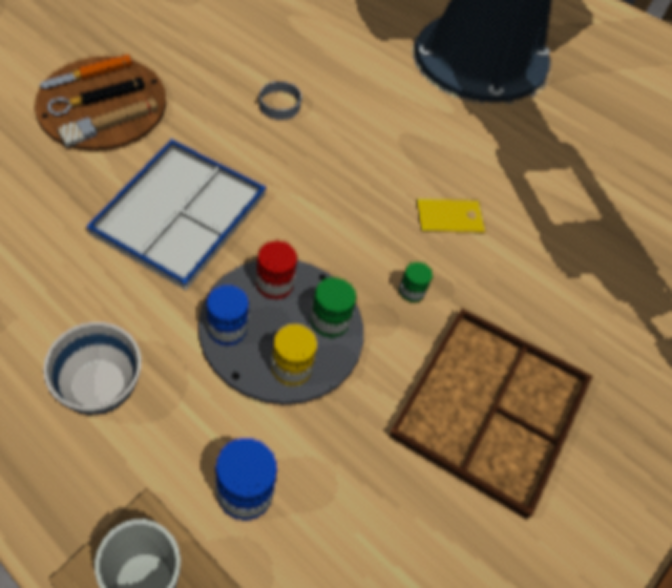

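The look-alikes are easy to separate in full top-view pixels:
- **Blue:** the jar on the bat is at (286,187). The one at (227,138) stands off the bat and is clearly larger and taller, so the bat jar fits 48×62 mm.
- **Green:** the jar on the bat is at (251,225). The one at (233,272) is smaller, so the larger bat jar is meant.
- **Others:** red (284,223) and the knife (471,261) stay put.

The two enlarged crops confirm this. Next I'll measure by fitting silhouettes in both views.

```bash
cat > meas.py <<'E'
from h import *
from scipy.optimize import least_squares
np.set_printoptions(precision=4,suppress=True)
C={k:imaging.capture(k) for k in("scene","top")}
def mask(cam,name,guess):
    p=np.array(proj(C[cam],guess)); best=None
    for r in finder.outline_of(cam,name):
        m=np.array(r["pixels"]); v,u=np.nonzero(m)
        if len(u) and np.hypot(u.mean()-p[0],v.mean()-p[1])<14: return m
def hullpts(m):
    cs,_=cv2.findContours(m.astype(np.uint8),0,1); return cv2.convexHull(max(cs,key=cv2.contourArea))[:,0].astype(np.float64)
A=np.linspace(0,2*np.pi,24,endpoint=False);D=np.stack([np.cos(A),np.sin(A)])
def supp(P): return (P@D).max(0)
def fit(name,guess,model,p0):
    S={}
    for cam in C:
        m=mask(cam,name,guess)
        if m is None: print(name,"no mask",cam); continue
        H=hullpts(m); S[cam]=supp(H)+.5*0+.4
    def f(p): return np.concatenate([supp(np.array([proj(C[c],x) for x in model(p)]))-S[c] for c in S])
    r=least_squares(f,p0,x_scale=[.01,.01,.01,.1][:len(p0)],loss="soft_l1"); print(name,list(S),r.x,"rms px",round(float(np.sqrt(np.mean(f(r.x)**2))),2)); return r.x
a=np.linspace(0,2*np.pi,32,endpoint=False)
def jar(p): return np.array([[p[0]+.024*np.cos(t),p[1]+.024*np.sin(t),p[2]+h] for h in(0,.062) for t in a])
def box(lx,ly,h):
    def g(p):
        c,s=np.cos(p[3]),np.sin(p[3]); return np.array([[p[0]+c*x-s*y,p[1]+s*x+c*y,p[2]+z] for x in(-lx/2,lx/2) for y in(-ly/2,ly/2) for z in(0,h)])
    return g
E
cat > m1.py <<'E'
from meas import *
for n,g in dict(blue_jar=(.65,.075),yellow_jar=(.635,.16),green_jar=(.555,.155),red_jar=(.563,.074)).items(): fit(n,(*g,.05),jar,[*g,.012])
fit("green_jar",(.445,.195,.03),jar,[.445,.195,0]);fit("blue_jar",(.768,.222,.06),jar,[.768,.222,0])
fit("white_tray",(.57,-.103,.0),box(.19,.16,.018),[.57,-.103,0,.1]);fit("dark_tray",(.507,.352,0),box(.19,.16,.018),[.507,.352,0,.1])
for n,g in dict(brush=(.542,-.294,.02),loop_tool=(.5,-.338,.02),knife=(.478,-.39,.02)).items():
    E={}
    for cam in C:
        m=mask(cam,n,g)
        if m is None: print(n,"none",cam);continue
        v,u=np.nonzero(m);P=np.stack([u,v],1).astype(float);c=P.mean(0);d=np.linalg.svd(P-c,full_matrices=False)[2][0]
        x0=atz(C[cam],*c,.02);x1=atz(C[cam],*(c+d*5),.02)
        if (x1-x0)[0]<0:d=-d
        t=(P-c)@d; E[cam]=[P[t>t.max()-2].mean(0),P[t<t.min()+2].mean(0)]
        e=[atz(C[cam],*q,.02) for q in E[cam]]; print(n,cam,"ends@z20",e[0],e[1],"len",np.linalg.norm(e[0]-e[1]),"mid",(e[0]+e[1])/2,"ang",np.degrees(np.arctan2(*(e[0]-e[1])[[1,0]])))
    if len(E)==2: print("  tri",[tri(C["scene"],E["scene"][i],C["top"],E["top"][i]) for i in(0,1)])
E
python3 m1.py
```

```text
blue_jar ['scene', 'top'] [0.6501 0.0746 0.0109] rms px 0.32
yellow_jar no mask top
yellow_jar ['scene'] [ 0.6259  0.1581 -0.0065] rms px 0.29
green_jar ['scene', 'top'] [0.5542 0.1534 0.0097] rms px 0.62
red_jar ['scene', 'top'] [0.5632 0.0704 0.0105] rms px 0.93
green_jar ['scene', 'top'] [ 0.4373  0.1925 -0.0317] rms px 3.94
blue_jar ['scene', 'top'] [0.773  0.224  0.0259] rms px 3.73
white_tray ['scene', 'top'] [ 0.5664 -0.1034 -0.0045  0.1958] rms px 0.74
dark_tray ['scene', 'top'] [0.5056 0.352  0.001  0.1931] rms px 0.8
brush scene ends@z20 [ 0.5995 -0.3095  0.02  ] [ 0.4614 -0.2672  0.02  ] len 0.14446040950188474 mid [ 0.5304 -0.2883  0.02  ] ang -17.002988288552523
brush top ends@z20 [ 0.6002 -0.3117  0.02  ] [ 0.4611 -0.2704  0.02  ] len 0.1451085191251972 mid [ 0.5306 -0.2911  0.02  ] ang -16.527943110799246
  tri [array([ 0.5996, -0.3112,  0.0191]), array([ 0.4604, -0.2702,  0.0177])]
loop_tool scene ends@z20 [ 0.5793 -0.3583  0.02  ] [ 0.4431 -0.3154  0.02  ] len 0.14280788098252056 mid [ 0.5112 -0.3368  0.02  ] ang -17.475331382209315
loop_tool top ends@z20 [ 0.5563 -0.3783  0.02  ] [ 0.4422 -0.3188  0.02  ] len 0.1286944450156979 mid [ 0.4993 -0.3485  0.02  ] ang -27.56248047344584
  tri [array([ 0.5606, -0.3917, -0.0162]), array([ 0.4416, -0.3189,  0.0171])]
knife scene ends@z20 [ 0.5525 -0.4156  0.02  ] [ 0.4238 -0.3688  0.02  ] len 0.13700860826415914 mid [ 0.4881 -0.3922  0.02  ] ang -19.979041063476323
knife top ends@z20 [ 0.5544 -0.4226  0.02  ] [ 0.4251 -0.3734  0.02  ] len 0.13833074511733748 mid [ 0.4897 -0.398   0.02  ] ang -20.83537913986099
  tri [array([ 0.5526, -0.4212,  0.0175]), array([ 0.4237, -0.3722,  0.0185])]
```

Masks and heights agree: jar bases about 11 mm, tools about 18 mm at mid-height, trays about 0. The green and blue decoys fit the 48×62 mm model badly (about 4 px), which confirms my choice. I'll settle yellow and tray yaw, then plan the first move.

```bash
cat > rel.py <<'E'
import sys; from h import *
from scipy.spatial.transform import Rotation as Ro
# args: x,y,z[,yawY]  ... each relative to the present pose
s=bot.read_state();p=np.array(s["position"]);R=np.array(s["tcp_rot"])
print("t",round(s["time_s"],2),"p",p.round(4),"yawY",np.degrees(np.arctan2(R[1,1],R[0,1])).round(1),"F",np.round(s["force"],1),"open",round(s["opening"]*87,1))
for a in sys.argv[1:]:
    q=[float(v) for v in a.split(",")]; y=np.radians(q[3]) if len(q)>3 else np.arctan2(R[1,1],R[0,1])
    Y=np.array([np.cos(y),np.sin(y),0]);Z=np.array([0,0,-1.]);T=np.stack([np.cross(Y,Z),Y,Z],1)
    print(a,"->",(R.T@(np.array(q[:3])-p)).round(4).tolist(),Ro.from_matrix(R.T@T).as_rotvec(degrees=True).round(2).tolist())
E
python3 - <<'E'
from meas import *
x=None
fit("yellow_jar",(.637,.16,.05),lambda p:jar([p[0],p[1],.011]),[.635,.16])
for n,g in(("white_tray",(.5664,-.1034)),("dark_tray",(.5056,.352))):
    q=fit(n,(*g,0),lambda p:box(.19,.16,.018)([p[0],p[1],0,p[2]]),[*g,.15]); c,s=np.cos(q[2]),np.sin(q[2])
    for l in((.046,.041),(-.046,.041),(0,-.037)): print(l,q[0]+c*l[0]-s*l[1],q[1]+s*l[0]+c*l[1])
E
python3 rel.py .650,.0746,.2 .650,.0746,.055
```

```text
yellow_jar ['scene', 'top'] [0.6346 0.1628] rms px 0.77
white_tray ['scene', 'top'] [ 0.5675 -0.1027  0.1995] rms px 0.97
(0.046, 0.041) 0.6044377274612922 -0.053346870927758645
(-0.046, 0.041) 0.5142626474698071 -0.07158021808425374
(0, -0.037) 0.5748088948373608 -0.13891632971617832
dark_tray ['scene', 'top'] [0.5066 0.3519 0.2008] rms px 1.19
(0.046, 0.041) 0.5435164046519526 0.40123060793871057
(-0.046, 0.041) 0.4533651179368909 0.3828799811478153
(0, -0.037) 0.513998901399746 0.31562268189353665
t 2.6 p [0.2762 0.5607 0.2081] yawY 63.8 F [ 0.4 -0.8 -0.6] open 86.9
.650,.0746,.2 -> [-0.5501, -0.2708, 0.0081] [-0.0, -0.0, -0.0]
.650,.0746,.055 -> [-0.5501, -0.2708, 0.1531] [-0.0, -0.0, -0.0]
```

Careful with the scale: shifts go in shares of 600 mm and turns go in shares of 45 degrees. That gives: -0.55 m / 0.6 = -0.9167, -0.271 m / 0.6 = -0.4517.

Request:
play_rows(
  motion=[
    [[-0.9167, -0.4517, 0.0133, 0, 0, 0], [-0.9167, -0.4517, 0.0133, 0, 0, 0], [-0.9167, -0.4517, 0.0133, 0, 0, 0], [-0.9167, -0.4517, 0.0133, 0, 0, 0], [-0.9167, -0.4517, 0.0133, 0, 0, 0], [-0.9167, -0.4517, 0.0133, 0, 0, 0], [-0.9167, -0.4517, 0.0133, 0, 0, 0], [-0.9167, -0.4517, 0.0133, 0, 0, 0]],
  ],
  fingers=0.065,
)

```text
time_s: 3.27
position: [0.4803, 0.2947, 0.204]
tcp_rot: [[-0.897, 0.442, 0.0], [0.442, 0.897, 0.0], [-0.0, 0.0, -1.0]]
force: [0.1, 0.1, -0.1]
opening: 0.752
grasp_force: 0.0
```

```bash
python3 rel.py .650,.0746,.2 .650,.0746,.055
```

```text
t 3.27 p [0.4803 0.2947 0.204 ] yawY 63.8 F [ 0.1  0.1 -0.1] open 65.4
.650,.0746,.2 -> [-0.2495, -0.1224, 0.004] [0.02, 0.02, -0.0]
.650,.0746,.055 -> [-0.2494, -0.1225, 0.149] [0.02, 0.02, -0.0]
```

In the tool's units: -0.25 m / 0.6 = -0.4167, 0.004 m / 0.6 = 0.0067.

Request:
play_rows(
  motion=[
    [[-0.4167, -0.2033, 0.0067, 0, 0, 0], [-0.4167, -0.2033, 0.0067, 0, 0, 0], [-0.4167, -0.2033, 0.0067, 0, 0, 0], [-0.4167, -0.2033, 0.0067, 0, 0, 0], [-0.4167, -0.2033, 0.0067, 0, 0, 0], [-0.4167, -0.2033, 0.0067, 0, 0, 0], [-0.4167, -0.2033, 0.0067, 0, 0, 0], [-0.4167, -0.2033, 0.0067, 0, 0, 0]],
  ],
)

```text
time_s: 3.93
position: [0.6541, 0.0705, 0.1997]
tcp_rot: [[-0.894, 0.447, 0.005], [0.447, 0.894, -0.003], [-0.005, -0.0, -1.0]]
force: [0.6, -0.5, -0.0]
opening: 0.749
grasp_force: 0.0
```

```bash
python3 rel.py .650,.0746,.055
```

```text
t 3.93 p [0.6541 0.0705 0.1997] yawY 63.4 F [ 0.6 -0.5 -0. ] open 65.1
.650,.0746,.055 -> [0.0063, 0.0019, 0.1446] [-0.02, 0.3, 0.0]
```

In the tool's units: 0.07 m / 0.6 = 0.1167, 0.02 m / 0.6 = 0.0333.

Request:
play_rows(
  motion=[
    [[0, 0, 0.0333, 0, 0, 0], [0, 0, 0.0667, 0, 0, 0], [0, 0, 0.1167, 0, 0, 0], [0, 0, 0.1167, 0, 0, 0]],
  ],
)

```text
time_s: 4.27
position: [0.6449, 0.077, 0.1243]
tcp_rot: [[-0.897, 0.442, -0.012], [0.442, 0.897, 0.001], [0.011, -0.004, -1.0]]
force: [-0.6, -0.6, -1.2]
opening: 0.748
grasp_force: 0.0
```

```bash
python3 rel.py .650,.0746,.055; python3 - <<'E'
from h import *
c=imaging.capture("top");save(c,"t2.png");a=cv2.imread("pics/t2.png")[130:290,150:420];d=imaging.capture("scene");save(d,"s2.png");b=cv2.imread("pics/s2.png")[150:310,270:540]
cv2.imwrite("pics/c2.png",cv2.resize(np.vstack([a,b]),None,fx=1.85,fy=1.85,interpolation=2))
E
```

```text
t 4.27 p [0.6449 0.077  0.1243] yawY 63.8 F [-0.6 -0.6 -1.2] open 65.0
.650,.0746,.055 -> [-0.0064, 0.0005, 0.0692] [-0.25, -0.63, -0.0]
```

View pics/c2.png

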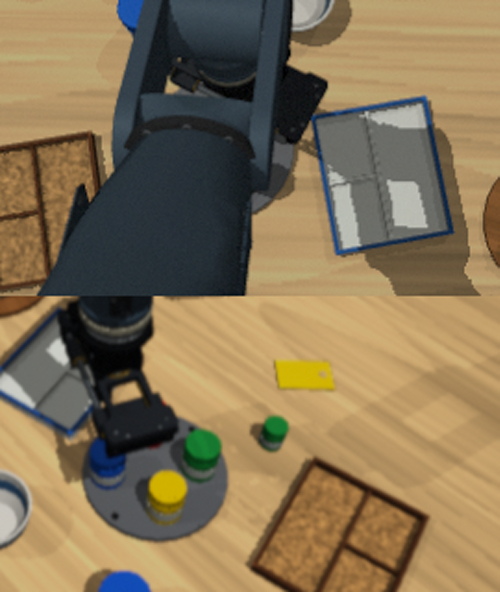

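The arm hides the jar in the top view. In the scene view the gripper is above blue, around (135,420) in the crop, with the jar at (107,460). I'll let the swing settle and check that offset by projection.

In the tool's units: 0.02 m / 0.6 = 0.0333, 0.015 m / 0.6 = 0.025.

Request:
play_rows(
  motion=[
    [[0, 0, 0.025, 0, 0, 0], [0, 0, 0.0333, 0, 0, 0], [0, 0, 0.0333, 0, 0, 0], [0, 0, 0.0333, 0, 0, 0]],
  ],
)

```text
time_s: 4.7
position: [0.6502, 0.0767, 0.111]
tcp_rot: [[-0.897, 0.442, 0.001], [0.442, 0.897, -0.0], [-0.001, 0.001, -1.0]]
force: [0.7, 0.3, 0.5]
opening: 0.746
grasp_force: 0.0
```

```bash
python3 rel.py .650,.0746,.055; python3 - <<'E'
from h import *
c=imaging.capture("scene");save(c,"s3.png");s=bot.read_state();p=np.array(s["position"]);R=np.array(s["tcp_rot"])
a=cv2.resize(c["frame"][150:290,260:460],None,fx=4,fy=4,interpolation=2)[:,:,::-1].copy()
for X in [p+R@[0,k*.0325,.017] for k in(-1,0,1)]+[[.650,.0746,.074]]:
    u,v=proj(c,X); cv2.drawMarker(a,(int((u-260)*4),int((v-150)*4)),(255,0,255),0,14,2)
cv2.imwrite("pics/c3.png",a)
E
```

```text
t 4.7 p [0.6502 0.0767 0.111 ] yawY 63.8 F [0.7 0.3 0.5] open 64.9
.650,.0746,.055 -> [-0.0007, -0.0019, 0.056] [0.03, 0.08, -0.0]
```

View pics/c3.png

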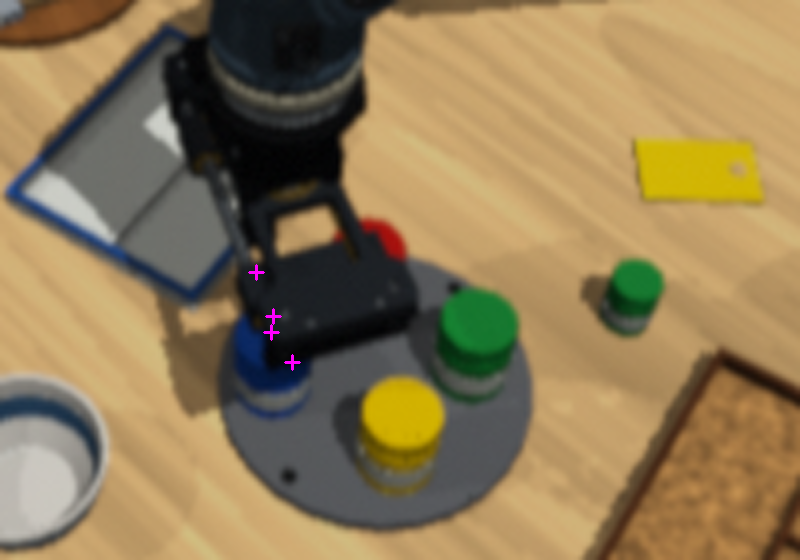

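The magenta marks show the TCP and jar axis coinciding. The black block is the gripper body's end, 95 mm along +y, and stays above the jars. Descending.

In the tool's units: 0.055 m / 0.6 = 0.0917, 0.04 m / 0.6 = 0.0667.

Request:
play_rows(
  motion=[
    [[0, 0, 0.0333, 0, 0, 0], [0, 0, 0.0667, 0, 0, 0], [0, 0, 0.0917, 0, 0, 0], [0, 0, 0.0917, 0, 0, 0], [0, 0, 0.0917, 0, 0, 0]],
  ],
)

```text
time_s: 5.17
position: [0.6496, 0.0765, 0.055]
tcp_rot: [[-0.897, 0.442, -0.001], [0.442, 0.897, 0.0], [0.0, -0.0, -1.0]]
force: [-0.3, 1.6, 0.0]
opening: 0.747
grasp_force: 0.0
```

Request:
play_rows(
  motion=[
    [[0, 0, 0, 0, 0, 0], [0, 0, 0, 0, 0, 0], [0, 0, 0, 0, 0, 0], [0, 0, 0, 0, 0, 0], [0, 0, 0, 0, 0, 0]],
  ],
  fingers=0.03,
)

```text
time_s: 5.58
position: [0.6503, 0.076, 0.056]
tcp_rot: [[-0.897, 0.442, 0.002], [0.442, 0.897, -0.001], [-0.002, 0.0, -1.0]]
force: [-0.0, -1.0, 4.0]
opening: 0.526
grasp_force: 30.0
```

```bash
python3 rel.py .6503,.0755,.13 .6044,-.0533,.13
```

```text
t 5.58 p [0.6503 0.076  0.056 ] yawY 63.8 F [-0. -1.  4.] open 45.8
.6503,.0755,.13 -> [-0.0004, -0.0004, -0.074] [0.01, 0.1, -0.0]
.6044,-.0533,.13 -> [-0.0161, -0.1363, -0.074] [0.01, 0.1, -0.0]
```

In the tool's units: -0.136 m / 0.6 = -0.2267, -0.074 m / 0.6 = -0.1233.

Request:
play_rows(
  motion=[
    [[0, 0, -0.0333, 0, 0, 0], [0, 0, -0.0833, 0, 0, 0], [0, 0, -0.1233, 0, 0, 0], [-0.0067, -0.0583, -0.1233, 0, 0, 0], [-0.015, -0.1167, -0.1233, 0, 0, 0], [-0.0217, -0.175, -0.1233, 0, 0, 0], [-0.0267, -0.2133, -0.1233, 0, 0, 0], [-0.0267, -0.2267, -0.1233, 0, 0, 0]],
  ],
)

```text
time_s: 6.25
position: [0.6026, -0.0559, 0.1287]
tcp_rot: [[-0.896, 0.445, -0.001], [0.445, 0.896, -0.001], [0.001, -0.001, -1.0]]
force: [0.2, 1.2, -1.5]
opening: 0.524
grasp_force: 30.0
```

In the tool's units: 0.07 m / 0.6 = 0.1167, 0.06 m / 0.6 = 0.1.

Request:
play_rows(
  motion=[
    [[0, 0, 0, 0, 0, 0], [0, 0, 0.0333, 0, 0, 0], [0, 0, 0.0667, 0, 0, 0], [0, 0, 0.1, 0, 0, 0], [0, 0, 0.1167, 0, 0, 0], [0, 0, 0.1167, 0, 0, 0], [0, 0, 0.1167, 0, 0, 0]],
  ],
)

```text
time_s: 6.83
position: [0.604, -0.0516, 0.0584]
tcp_rot: [[-0.897, 0.441, -0.001], [0.441, 0.897, 0.001], [0.001, 0.0, -1.0]]
force: [0.4, 0.2, -2.1]
opening: 0.519
grasp_force: 30.0
```

```bash
python3 rel.py .6044,-.0533,.049 .6044,-.0533,.15
```

```text
t 6.83 p [ 0.604  -0.0516  0.0584] yawY 63.8 F [ 0.4  0.2 -2.1] open 45.2
.6044,-.0533,.049 -> [-0.0012, -0.0014, 0.0094] [0.01, -0.06, 0.0]
.6044,-.0533,.15 -> [-0.0011, -0.0014, -0.0916] [0.01, -0.06, 0.0]
```

In the tool's units: 0.009 m / 0.6 = 0.015, -0.001 m / 0.6 = -0.0017.

Request:
play_rows(
  motion=[
    [[-0.0017, -0.0017, 0.005, 0, 0, 0], [-0.0017, -0.0017, 0.01, 0, 0, 0], [-0.0017, -0.0017, 0.0133, 0, 0, 0], [-0.0017, -0.0017, 0.015, 0, 0, 0], [-0.0017, -0.0017, 0.015, 0, 0, 0]],
  ],
)

```text
time_s: 7.25
position: [0.6043, -0.054, 0.05]
tcp_rot: [[-0.897, 0.442, 0.0], [0.442, 0.897, -0.0], [-0.0, 0.0, -1.0]]
force: [-0.1, 0.0, -1.3]
opening: 0.517
grasp_force: 30.0
```

In the tool's units: 0.002 m / 0.6 = 0.0033, 0.001 m / 0.6 = 0.0017.

Request:
play_rows(
  motion=[
    [[0, 0, 0.0017, 0, 0, 0], [0, 0, 0.0033, 0, 0, 0], [0, 0, 0.0033, 0, 0, 0], [0, 0, 0.0033, 0, 0, 0]],
  ],
)

```text
time_s: 7.58
position: [0.6051, -0.0545, 0.0489]
tcp_rot: [[-0.897, 0.442, 0.002], [0.442, 0.897, -0.001], [-0.002, 0.0, -1.0]]
force: [-1.3, -0.7, 5.8]
opening: 0.525
grasp_force: 30.0
```

Contact at z ≈ 0.049 (+6 N), so I'll release and rise.

In the tool's units: -0.1 m / 0.6 = -0.1667, -0.08 m / 0.6 = -0.1333.

Request:
play_rows(
  motion=[
    [[0, 0, 0, 0, 0, 0], [0, 0, 0, 0, 0, 0], [0, 0, 0, 0, 0, 0], [0, 0, 0, 0, 0, 0], [0, 0, -0.0333, 0, 0, 0], [0, 0, -0.0833, 0, 0, 0], [0, 0, -0.1333, 0, 0, 0], [0, 0, -0.1667, 0, 0, 0]],
  ],
  fingers=0.065,
)

```text
time_s: 8.25
position: [0.6052, -0.0541, 0.1499]
tcp_rot: [[-0.897, 0.442, 0.002], [0.442, 0.897, -0.0], [-0.002, 0.001, -1.0]]
force: [0.5, -0.1, -0.0]
opening: 0.744
grasp_force: 0.0
```

```bash
python3 rel.py .6375,.161,.15 .6375,.161,.055
```

```text
t 8.25 p [ 0.6052 -0.0541  0.1499] yawY 63.8 F [ 0.5 -0.1 -0. ] open 64.8
.6375,.161,.15 -> [0.0661, 0.2072, -0.0001] [0.03, 0.13, -0.0]
.6375,.161,.055 -> [0.0663, 0.2072, 0.0949] [0.03, 0.13, -0.0]
```

```bash
python3 - <<'E'
from meas import *
fit("yellow_jar",(.637,.16,.05),jar,[.635,.16,.01])
for c in C:
    f=cv2.cvtColor(C[c]["frame"],cv2.COLOR_RGB2HSV); m=cv2.inRange(f,(22,150,90),(34,255,255))
    n,l,s,ce=cv2.connectedComponentsWithStats(m); print(c,[(ce[i].round(1),s[i,4]) for i in range(1,n) if s[i,4]>80])
fit("blue_jar",(.605,-.054,.04),jar,[.604,-.054,.005])
E
```

```text
yellow_jar ['scene', 'top'] [0.6339 0.1631 0.0099] rms px 0.62
scene [(array([434. , 192.2]), np.int32(469)), (array([360.1, 255.4]), np.int32(393))]
top [(array([247.6, 190.9]), np.int32(308)), (array([244.1, 323.8]), np.int32(376))]
blue_jar no mask top
blue_jar ['scene'] [ 0.5782 -0.087  -0.0539] rms px 0.23
```

In the tool's units: 0.207 m / 0.6 = 0.345, 0.2 m / 0.6 = 0.3333.

Request:
play_rows(
  motion=[
    [[0.02, 0.0583, 0, 0, 0, 0], [0.04, 0.1167, 0, 0, 0, 0], [0.0617, 0.1833, 0, 0, 0, 0], [0.0833, 0.2417, 0, 0, 0, 0], [0.1, 0.3, 0, 0, 0, 0], [0.1133, 0.3333, 0, 0, 0, 0], [0.1167, 0.345, 0.0167, 0, 0, 0], [0.1167, 0.345, 0.0333, 0, 0, 0]],
  ],
)

```text
time_s: 9.22
position: [0.6324, 0.1645, 0.1259]
tcp_rot: [[-0.898, 0.439, -0.001], [0.439, 0.898, -0.0], [0.001, -0.001, -1.0]]
force: [0.0, -0.2, 0.0]
opening: 0.748
grasp_force: 0.0
```

In the tool's units: 0.02 m / 0.6 = 0.0333.

Request:
play_rows(
  motion=[
    [[0, 0, 0.0333, 0, 0, 0], [0, 0, 0.0333, 0, 0, 0], [0, 0, 0.0333, 0, 0, 0], [0, 0, 0.0333, 0, 0, 0]],
  ],
)

```text
time_s: 9.55
position: [0.6328, 0.1611, 0.1072]
tcp_rot: [[-0.896, 0.444, -0.001], [0.444, 0.896, -0.0], [0.001, -0.001, -1.0]]
force: [-1.1, 0.2, 0.3]
opening: 0.747
grasp_force: 0.0
```

```bash
python3 rel.py .634,.163,.055
```

```text
t 9.55 p [0.6328 0.1611 0.1072] yawY 63.7 F [-1.1  0.2  0.3] open 65.0
.634,.163,.055 -> [-0.0003, 0.0023, 0.0522] [-0.06, -0.06, -0.0]
```

In the tool's units: 0.054 m / 0.6 = 0.09, 0.02 m / 0.6 = 0.0333.

Request:
play_rows(
  motion=[
    [[0, 0.0017, 0.0333, 0, 0, 0], [0, 0.0017, 0.0667, 0, 0, 0], [0, 0.0017, 0.09, 0, 0, 0], [0, 0.0017, 0.09, 0, 0, 0], [0, 0.0017, 0.09, 0, 0, 0]],
  ],
)

```text
time_s: 9.97
position: [0.6336, 0.1628, 0.054]
tcp_rot: [[-0.897, 0.443, -0.0], [0.443, 0.897, -0.0], [0.0, -0.0, -1.0]]
force: [0.2, -1.2, 1.4]
opening: 0.748
grasp_force: 0.0
```

Request:
play_rows(
  motion=[
    [[0, 0, 0, 0, 0, 0], [0, 0, 0, 0, 0, 0], [0, 0, 0, 0, 0, 0], [0, 0, 0, 0, 0, 0], [0, 0, 0, 0, 0, 0]],
  ],
  fingers=0.03,
)

```text
time_s: 10.38
position: [0.634, 0.1633, 0.0549]
tcp_rot: [[-0.897, 0.442, 0.002], [0.442, 0.897, -0.0], [-0.002, 0.0, -1.0]]
force: [-0.4, -0.9, 3.9]
opening: 0.524
grasp_force: 30.0
```

```bash
python3 rel.py .634,.163,.16 .5143,-.0716,.16
```

```text
t 10.38 p [0.634  0.1633 0.0549] yawY 63.8 F [-0.4 -0.9  3.9] open 45.6
.634,.163,.16 -> [-0.0003, -0.0003, -0.1051] [0.02, 0.09, -0.0]
.5143,-.0716,.16 -> [0.0035, -0.2636, -0.1052] [0.02, 0.09, -0.0]
```

In the tool's units: -0.16 m / 0.6 = -0.2667, -0.09 m / 0.6 = -0.15.

Request:
play_rows(
  motion=[
    [[0, 0, -0.0417, 0, 0, 0], [0, 0, -0.1, 0, 0, 0], [0, 0, -0.1583, 0, 0, 0], [0, -0.0333, -0.175, 0, 0, 0], [0.0017, -0.0917, -0.175, 0, 0, 0], [0.0017, -0.15, -0.175, 0, 0, 0], [0.0033, -0.2083, -0.175, 0, 0, 0], [0.0033, -0.2667, -0.175, 0, 0, 0]],
  ],
)

```text
time_s: 11.05
position: [0.5596, 0.0202, 0.1588]
tcp_rot: [[-0.897, 0.441, -0.0], [0.441, 0.897, 0.0], [0.0, 0.0, -1.0]]
force: [-0.0, 0.2, -1.1]
opening: 0.521
grasp_force: 30.0
```

In the tool's units: -0.104 m / 0.6 = -0.1733, 0.1 m / 0.6 = 0.1667.

Request:
play_rows(
  motion=[
    [[0, -0.0583, 0, 0, 0, 0], [0.0017, -0.1167, 0, 0, 0, 0], [0.0017, -0.1583, 0, 0, 0, 0], [0.0017, -0.1733, 0.0333, 0, 0, 0], [0.0017, -0.1733, 0.0833, 0, 0, 0], [0.0017, -0.1733, 0.1333, 0, 0, 0], [0.0017, -0.1733, 0.1667, 0, 0, 0], [0.0017, -0.1733, 0.1667, 0, 0, 0]],
  ],
)

```text
time_s: 11.72
position: [0.511, -0.071, 0.0553]
tcp_rot: [[-0.897, 0.443, -0.008], [0.443, 0.897, 0.003], [0.008, -0.001, -1.0]]
force: [-0.8, 0.2, -0.9]
opening: 0.528
grasp_force: 30.0
```

```bash
python3 rel.py .5143,-.0716,.050
```

```text
t 11.72 p [ 0.511  -0.071   0.0553] yawY 63.7 F [-0.8  0.2 -0.9] open 45.9
.5143,-.0716,.050 -> [-0.0032, 0.001, 0.0053] [-0.04, -0.48, -0.0]
```

In the tool's units: 0.011 m / 0.6 = 0.0183, 0.008 m / 0.6 = 0.0133.

Request:
play_rows(
  motion=[
    [[0, 0, 0.0033, 0, 0, 0], [0, 0, 0.0083, 0, 0, 0], [0, 0, 0.0133, 0, 0, 0], [0, 0, 0.0167, 0, 0, 0], [0, 0, 0.0183, 0, 0, 0], [0, 0, 0.0183, 0, 0, 0]],
  ],
)

```text
time_s: 12.22
position: [0.5144, -0.072, 0.0483]
tcp_rot: [[-0.897, 0.442, 0.001], [0.442, 0.897, -0.0], [-0.001, 0.0, -1.0]]
force: [-1.3, -0.3, -0.6]
opening: 0.525
grasp_force: 30.0
```

In the tool's units: 0.002 m / 0.6 = 0.0033, 0.001 m / 0.6 = 0.0017.

Request:
play_rows(
  motion=[
    [[0, 0, 0.0017, 0, 0, 0], [0, 0, 0.0033, 0, 0, 0], [0, 0, 0.0033, 0, 0, 0], [0, 0, 0.0033, 0, 0, 0]],
  ],
)

```text
time_s: 12.55
position: [0.5151, -0.0725, 0.0477]
tcp_rot: [[-0.897, 0.442, 0.003], [0.442, 0.897, -0.001], [-0.003, 0.0, -1.0]]
force: [-2.1, -0.5, 10.7]
opening: 0.526
grasp_force: 30.0
```

Set down. Release, rise, then look.

In the tool's units: -0.11 m / 0.6 = -0.1833, -0.001 m / 0.6 = -0.0017.

Request:
play_rows(
  motion=[
    [[0, 0, -0.0017, 0, 0, 0], [0, 0, -0.0017, 0, 0, 0], [0, 0, -0.0017, 0, 0, 0], [0, 0, -0.0017, 0, 0, 0], [0, 0, -0.0333, 0, 0, 0], [0, 0, -0.0833, 0, 0, 0], [0, 0, -0.1333, 0, 0, 0], [0, 0, -0.1833, 0, 0, 0]],
  ],
  fingers=0.065,
)

```text
time_s: 13.22
position: [0.5135, -0.0717, 0.1564]
tcp_rot: [[-0.897, 0.442, -0.002], [0.442, 0.897, 0.001], [0.002, -0.0, -1.0]]
force: [0.3, -0.6, -0.4]
opening: 0.746
grasp_force: 0.0
```

```bash
python3 rel.py .5305,-.291,.12,73.4 .5305,-.291,.031,73.4; python3 - <<'E'
from h import *
c=imaging.capture("scene");save(c,"s4.png");a=c["frame"][110:260,230:430,::-1]
cv2.imwrite("pics/c4.png",cv2.resize(a,None,fx=3,fy=3,interpolation=2))
E
```

```text
t 13.22 p [ 0.5135 -0.0717  0.1564] yawY 63.8 F [ 0.3 -0.6 -0.4] open 64.9
.5305,-.291,.12,73.4 -> [-0.1123, -0.1892, 0.0362] [0.0, -0.11, -9.63]
.5305,-.291,.031,73.4 -> [-0.1124, -0.1892, 0.1252] [0.0, -0.11, -9.63]
```

View pics/c4.png

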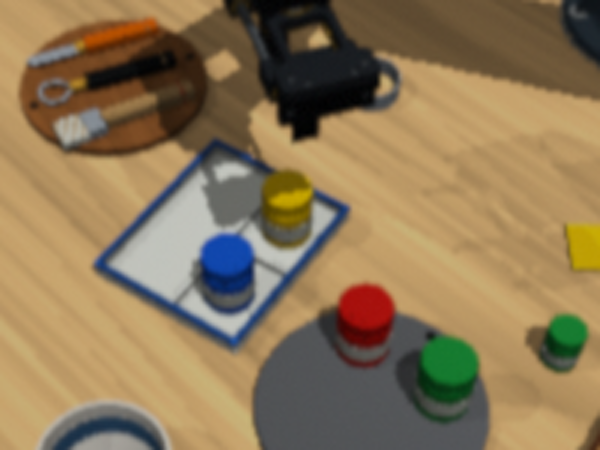

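Both jars stand upright in their own wells: blue at (228,272) and yellow at (287,208) in the crop. Brush next.

In the tool's units: -0.189 m / 0.6 = -0.315, -0.067 m / 0.6 = -0.1117, -9.6 degrees / 45 = -0.2133.

Request:
play_rows(
  motion=[
    [[-0.0333, -0.0567, 0, 0, 0, -0.0667], [-0.0667, -0.1117, 0, 0, 0, -0.1333], [-0.1, -0.1667, 0.0167, 0, 0, -0.2133], [-0.1333, -0.225, 0.0333, 0, 0, -0.2133], [-0.1667, -0.2783, 0.05, 0, 0, -0.2133], [-0.1833, -0.3067, 0.06, 0, 0, -0.2133], [-0.1867, -0.315, 0.0767, 0, 0, -0.2133], [-0.1867, -0.315, 0.0933, 0, 0, -0.2133]],
  ],
  fingers=0.035,
)

```text
time_s: 13.93
position: [0.5307, -0.2919, 0.0988]
tcp_rot: [[-0.957, 0.288, -0.0], [0.288, 0.957, 0.0], [0.0, 0.0, -1.0]]
force: [-0.1, 0.2, -0.7]
opening: 0.411
grasp_force: 0.0
```

In the tool's units: 0.03 m / 0.6 = 0.05.

Request:
play_rows(
  motion=[
    [[0, 0, 0.05, 0, 0, 0], [0, 0, 0.05, 0, 0, 0], [0, 0, 0.05, 0, 0, 0], [0, 0, 0.05, 0, 0, 0]],
  ],
)

```text
time_s: 14.27
position: [0.5311, -0.2892, 0.0702]
tcp_rot: [[-0.959, 0.284, -0.001], [0.284, 0.959, 0.001], [0.001, 0.001, -1.0]]
force: [0.0, -0.4, 0.8]
opening: 0.407
grasp_force: 0.0
```

```bash
python3 rel.py .5303,-.291,.032,73.4;  python3 - <<'E'
from h import *
c=imaging.capture("scene");save(c,"s5.png");a=cv2.resize(c["frame"][100:190,220:360,::-1],None,fx=5,fy=5,interpolation=2)
c=imaging.capture("top");save(c,"t5.png");b=cv2.resize(c["frame"][200:300,400:500,::-1],None,fx=4,fy=4,interpolation=2)
cv2.imwrite("pics/c5.png",a)
E
```

```text
t 14.27 p [ 0.5311 -0.2892  0.0702] yawY 73.5 F [ 0.  -0.4  0.8] open 35.4
.5303,-.291,.032,73.4 -> [0.0002, -0.002, 0.0382] [0.03, -0.05, 0.07]
```

View pics/c5.png

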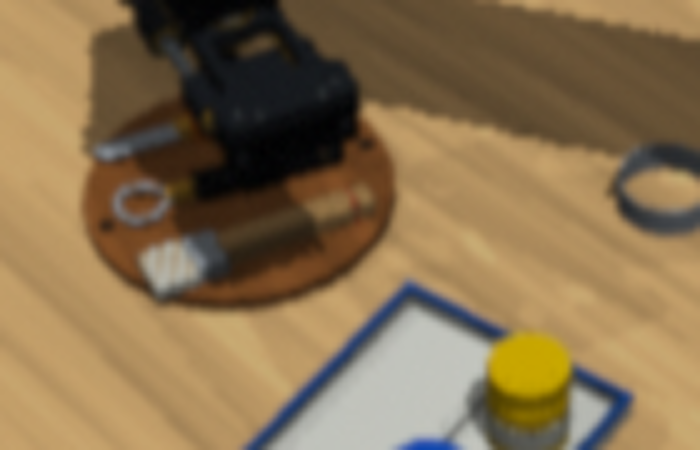

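```bash
python3 - <<'E'
from h import *
c=imaging.capture("scene")
s=bot.read_state();p=np.array(s["position"]);R=np.array(s["tcp_rot"])
for o in([0,0,.017],[0,.03,.017],[0,-.03,.017],[.037,.095,-.053],[-.037,.095,-.053]):
    u,v=proj(c,p+R@np.array(o));print(o,round((u-220)*5),round((v-100)*5))
u,v=proj(c,[.5303,-.291,.028]);print("brush",round((u-220)*5),round((v-100)*5))
E
```

```text
[0, 0, 0.017] 247 193
[0, 0.03, 0.017] 267 225
[0, -0.03, 0.017] 228 163
[0.037, 0.095, -0.053] 363 184
[-0.037, 0.095, -0.053] 238 229
brush 254 224
```

```bash
python3 - <<'E'
from h import *
c=imaging.capture("scene");t=imaging.capture("top")
for P,y,(u0,v0,k),n in(((.5135,-.0717,.1564),63.8,(230,110,3),"c4"),):
    a=np.radians(y);Y=np.array([np.cos(a),np.sin(a),0]);Z=np.array([0,0,-1]);R=np.stack([np.cross(Y,Z),Y,Z],1)
    for o in([0,0,.017],[0,.047,.017],[0,-.047,.017],[.037,.095,-.053],[-.037,.095,-.053]):
        u,v=proj(c,P+R@np.array(o));print(n,o,round((u-u0)*k),round((v-v0)*k))
s=bot.read_state();p=np.array(s["position"]);R=np.array(s["tcp_rot"])
L=[]
for cam,(v0,v1,u0,u1),k in((c,(60,200,220,370),2.6),(t,(180,320,370,520),2.6)):
    a=cv2.resize(cam["frame"][v0:v1,u0:u1,::-1],None,fx=k,fy=k,interpolation=2).copy()
    for o in([0,0,.017],[0,.032,.017],[0,-.032,.017]):
        u,v=proj(cam,p+R@np.array(o));cv2.drawMarker(a,(int((u-u0)*k),int((v-v0)*k)),(255,0,255),0,8,1)
    L.append(a)
cv2.imwrite("pics/c6.png",np.hstack(L))
E
```

```text
c4 [0, 0, 0.017] 287 129
c4 [0, 0.047, 0.017] 305 168
c4 [0, -0.047, 0.017] 270 93
c4 [0.037, 0.095, -0.053] 373 139
c4 [-0.037, 0.095, -0.053] 281 162
```

View pics/c6.png

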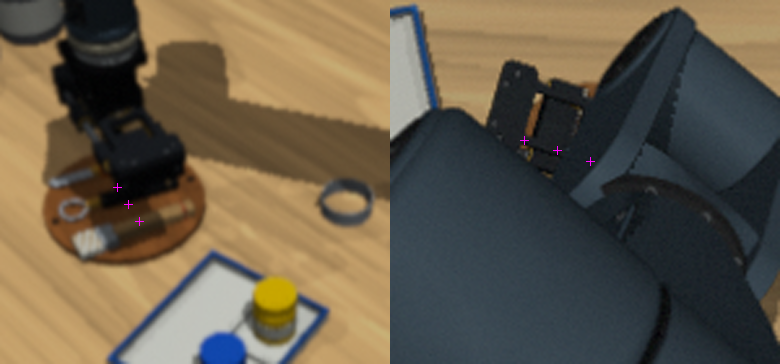

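The gripper appears about 10 px higher in the picture than the TCP marks predict. Before closing, I'll lower to a harmless height where the tips only straddle the brush, and check.

In the tool's units: 0.028 m / 0.6 = 0.0467, 0.02 m / 0.6 = 0.0333.

Request:
play_rows(
  motion=[
    [[0, 0, 0.0167, 0, 0, 0], [0, 0, 0.0333, 0, 0, 0], [0, 0, 0.0467, 0, 0, 0], [0, 0, 0.0467, 0, 0, 0], [0, 0, 0.0467, 0, 0, 0]],
  ],
)

```text
time_s: 14.93
position: [0.5302, -0.2905, 0.0405]
tcp_rot: [[-0.958, 0.286, -0.002], [0.286, 0.958, 0.002], [0.002, 0.001, -1.0]]
force: [0.0, 0.5, -0.4]
opening: 0.399
grasp_force: 0.0
```

```bash
python3 rel.py .5303,-.291,.032,73.4; python3 - <<'E'
from h import *
c=imaging.capture("scene")
s=bot.read_state();p=np.array(s["position"]);R=np.array(s["tcp_rot"])
a=cv2.resize(c["frame"][90:170,225:325,::-1],None,fx=7,fy=7,interpolation=2).copy()
for o in([0,.032,.017],[0,-.032,.017],[0,.032,-.02]):
    u,v=proj(c,p+R@np.array(o));cv2.drawMarker(a,(int((u-225)*7),int((v-90)*7)),(255,0,255),0,8,1)
cv2.imwrite("pics/c7.png",a)
E
```

```text
t 14.93 p [ 0.5302 -0.2905  0.0405] yawY 73.4 F [ 0.   0.5 -0.4] open 34.7
.5303,-.291,.032,73.4 -> [-0.0002, -0.0005, 0.0085] [0.06, -0.14, -0.04]
```

View pics/c7.png

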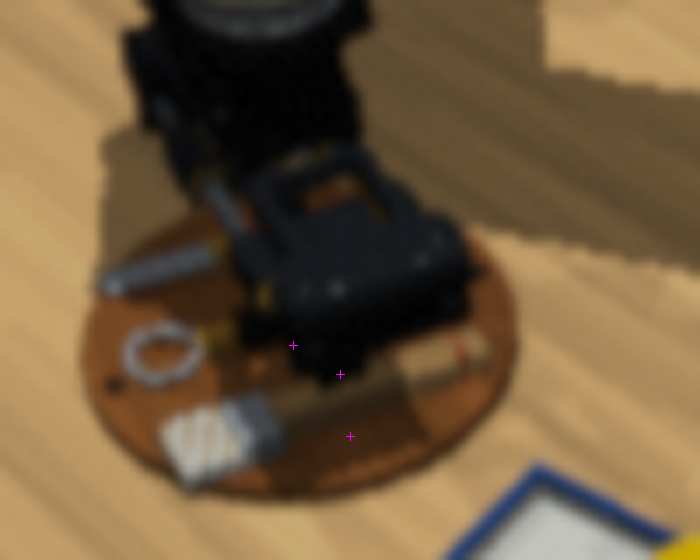

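In the tool's units: 0.008 m / 0.6 = 0.0133, 0.004 m / 0.6 = 0.0067.

Request:
play_rows(
  motion=[
    [[0, 0, 0.0067, 0, 0, 0], [0, 0, 0.0133, 0, 0, 0], [0, 0, 0.0133, 0, 0, 0], [0, 0, 0.0133, 0, 0, 0]],
  ],
)

```text
time_s: 15.32
position: [0.5308, -0.2908, 0.0335]
tcp_rot: [[-0.958, 0.286, -0.0], [0.286, 0.958, 0.0], [0.001, 0.0, -1.0]]
force: [-1.1, -0.2, -0.7]
opening: 0.399
grasp_force: 0.0
```

Request:
play_rows(
  motion=[
    [[0, 0, 0, 0, 0, 0], [0, 0, 0, 0, 0, 0], [0, 0, 0, 0, 0, 0], [0, 0, 0, 0, 0, 0], [0, 0, 0, 0, 0, 0]],
  ],
  fingers=0.006,
)

```text
time_s: 15.73
position: [0.5311, -0.2911, 0.0339]
tcp_rot: [[-0.958, 0.286, 0.0], [0.286, 0.958, -0.0], [-0.0, -0.0, -1.0]]
force: [0.4, -0.3, 0.9]
opening: 0.119
grasp_force: 0.0
```

The fingers closed to 10 mm without touching, so they are above or beside the brush. I'll reopen, then check how the two placed jars sit relative to where the TCP was, to tell a height error from a lateral one.

Request:
play_rows(
  motion=[
    [[0, 0, 0, 0, 0, 0], [0, 0, 0, 0, 0, 0], [0, 0, 0, 0, 0, 0], [0, 0, 0, 0, 0, 0]],
  ],
  fingers=0.035,
)

```text
time_s: 16.07
position: [0.531, -0.291, 0.0338]
tcp_rot: [[-0.958, 0.286, -0.0], [0.286, 0.958, -0.0], [0.0, -0.0, -1.0]]
force: [-0.1, 0.2, -0.0]
opening: 0.34
grasp_force: 0.0
```

```bash
python3 - <<'E'
from meas import *
fit("blue_jar",(.605,-.054,.04),jar,[.604,-.054,.005])
fit("yellow_jar",(.515,-.072,.04),jar,[.515,-.072,.005])
for n in("blue_jar","yellow_jar"):
  for r in finder.recognise("top",n): print(n,round(r["confidence"],2),np.array(r["at"]))
# lid colour
for c in C:
    f=cv2.cvtColor(C[c]["frame"],cv2.COLOR_RGB2HSV)
    for nm,lo,hi in(("y",(20,130,70),(36,255,255)),("b",(105,150,60),(125,255,255))):
        n,l,s,ce=cv2.connectedComponentsWithStats(cv2.inRange(f,lo,hi)); print(c,nm,[(ce[i].round(1),s[i,2:].tolist()) for i in range(1,n) if s[i,4]>80])
    print([np.round(proj(C[c],X),1) for X in([.605,-.054,.067],[.515,-.072,.067])])
E
```

```text
blue_jar ['scene', 'top'] [ 0.605  -0.0555  0.0021] rms px 0.38
yellow_jar ['scene', 'top'] [ 0.5139 -0.0721  0.002 ] rms px 0.44
blue_jar 0.69 [0.7622 0.2183 0.0778]
yellow_jar 0.7 [ 0.5081 -0.0722  0.0683]
scene y [(array([325.4, 175.4]), [18, 20, 290]), (array([434.2, 192.2]), [34, 18, 532])]
scene b [(array([305.3, 197.6]), [17, 20, 276]), (array([336.6, 315. ]), [28, 33, 745])]
[array([305.1, 194.1]), array([324.9, 172.1])]
top y [(array([344.5, 243.6]), [20, 20, 314]), (array([247.8, 327.4]), [40, 40, 827])]
top b [(array([226.4, 135.5]), [26, 27, 534]), (array([346.1, 211.5]), [68, 84, 233]), (array([338. , 206.3]), [19, 20, 300])]
[array([337.2, 205. ]), array([344.2, 242.8])]
```

The placed jars sit within 1 mm of the TCP laterally, so lateral is right and the fingertips are higher than the text says. I'll feel downward in small steps.

In the tool's units: 0.006 m / 0.6 = 0.01, 0.004 m / 0.6 = 0.0067.

Request:
play_rows(
  motion=[
    [[0, 0, 0.0033, 0, 0, 0], [0, 0, 0.0067, 0, 0, 0], [0, 0, 0.01, 0, 0, 0], [0, 0, 0.01, 0, 0, 0], [0, 0, 0.01, 0, 0, 0]],
  ],
)

```text
time_s: 16.88
position: [0.5308, -0.2909, 0.0275]
tcp_rot: [[-0.958, 0.286, -0.001], [0.286, 0.958, 0.0], [0.001, 0.0, -1.0]]
force: [-0.9, 0.6, 0.2]
opening: 0.399
grasp_force: 0.0
```

```bash
python3 rel.py; python3 - <<'E'
from h import *
s=bot.read_state();p=np.array(s["position"]);R=np.array(s["tcp_rot"])
L=[]
for cam,(v0,v1,u0,u1) in(("scene",(95,165,230,320)),("top",(210,280,400,480))):
    c=imaging.capture(cam);k=5
    a=cv2.resize(c["frame"][v0:v1,u0:u1,::-1],None,fx=k,fy=k,interpolation=2)
    a=np.clip(a.astype(float)*1.6,0,255).astype(np.uint8).copy()
    for o in([0,.032,.017],[0,-.032,.017]):
        u,v=proj(c,p+R@np.array(o));cv2.drawMarker(a,(int((u-u0)*k),int((v-v0)*k)),(255,0,255),0,8,1)
    L.append(a)
cv2.imwrite("pics/c8.png",np.hstack(L)[:,:800])
E
```

```text
t 16.88 p [ 0.5308 -0.2909  0.0275] yawY 73.4 F [-0.9  0.6  0.2] open 34.7
```

View pics/c8.png

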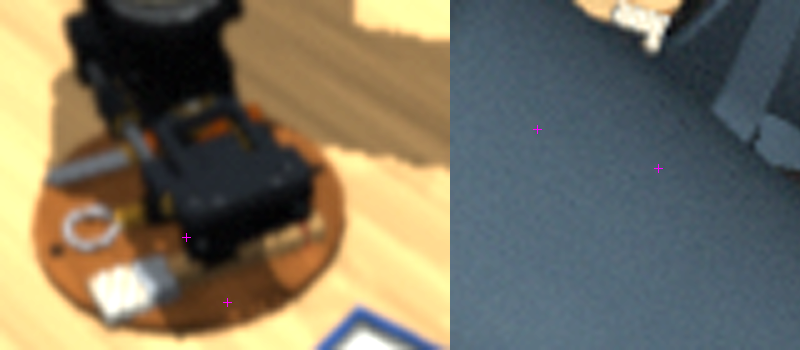

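```bash
python3 - <<'E'
from h import *
c=imaging.capture("scene");s=bot.read_state();p=np.array(s["position"]);R=np.array(s["tcp_rot"])
for px in((192,245),(215,260),(245,248)):
    o,d=ray(c,230+px[0]/5,95+px[1]/5); o=R.T@(o-p);d=R.T@d
    for y in(.0175,.032):
        q=o+d*(y-o[1])/d[1]; print(px,y,(q*1000).round(1))
E
```

```text
(192, 245) 0.0175 [-11.6  17.5 -24. ]
(192, 245) 0.032 [-15.8  32.  -38.4]
(215, 260) 0.0175 [ 1.1 17.5 -5.8]
(215, 260) 0.032 [ -3.4  32.  -20.5]
(245, 248) 0.0175 [21.  17.5 -6.7]
(245, 248) 0.032 [ 16.1  32.  -21.4]
```

The stub's silhouette puts the fingertips roughly 23–35 mm above where the stated TCP would have them. I'll keep feeling down.

In the tool's units: 0.01 m / 0.6 = 0.0167, 0.009 m / 0.6 = 0.015.

Request:
play_rows(
  motion=[
    [[0, 0, 0.0033, 0, 0, 0], [0, 0, 0.0067, 0, 0, 0], [0, 0, 0.01, 0, 0, 0], [0, 0, 0.0133, 0, 0, 0], [0, 0, 0.015, 0, 0, 0], [0, 0, 0.0167, 0, 0, 0], [0, 0, 0.0167, 0, 0, 0], [0, 0, 0.0167, 0, 0, 0]],
  ],
)

```text
time_s: 17.7
position: [0.531, -0.291, 0.0177]
tcp_rot: [[-0.958, 0.286, -0.0], [0.286, 0.958, 0.0], [0.0, 0.0, -1.0]]
force: [-0.8, 0.1, -0.1]
opening: 0.403
grasp_force: 0.0
```

Request:
play_rows(
  motion=[
    [[0, 0, 0.0017, 0, 0, 0], [0, 0, 0.0033, 0, 0, 0], [0, 0, 0.005, 0, 0, 0], [0, 0, 0.0067, 0, 0, 0], [0, 0, 0.0083, 0, 0, 0], [0, 0, 0.0083, 0, 0, 0]],
  ],
)

```text
time_s: 18.2
position: [0.5309, -0.2909, 0.0126]
tcp_rot: [[-0.958, 0.286, -0.0], [0.286, 0.958, 0.0], [0.0, 0.0, -1.0]]
force: [0.1, -1.0, 0.5]
opening: 0.399
grasp_force: 0.0
```

Request:
play_rows(
  motion=[
    [[0, 0, 0, 0, 0, 0], [0, 0, 0, 0, 0, 0], [0, 0, 0, 0, 0, 0], [0, 0, 0, 0, 0, 0]],
  ],
  fingers=0.012,
)

```text
time_s: 18.53
position: [0.5311, -0.2911, 0.0129]
tcp_rot: [[-0.958, 0.286, 0.0], [0.286, 0.958, -0.0], [-0.0, -0.0, -1.0]]
force: [0.4, -0.0, -0.0]
opening: 0.199
grasp_force: 17.7
```

It stopped at 17.3 mm, on the brush's 18 mm grip. I'll reopen and go a little deeper for a firm hold, feeling for the bat.

In the tool's units: 0.004 m / 0.6 = 0.0067, 0.003 m / 0.6 = 0.005.

Request:
play_rows(
  motion=[
    [[0, 0, 0, 0, 0, 0], [0, 0, 0, 0, 0, 0], [0, 0, 0, 0, 0, 0], [0, 0, 0.0017, 0, 0, 0], [0, 0, 0.0033, 0, 0, 0], [0, 0, 0.005, 0, 0, 0], [0, 0, 0.0067, 0, 0, 0], [0, 0, 0.0067, 0, 0, 0]],
  ],
  fingers=0.032,
)

```text
time_s: 19.2
position: [0.5309, -0.2908, 0.0085]
tcp_rot: [[-0.958, 0.286, -0.0], [0.286, 0.958, 0.0], [0.001, 0.0, -1.0]]
force: [0.5, -0.0, 0.3]
opening: 0.369
grasp_force: 0.0
```

In the tool's units: 0.003 m / 0.6 = 0.005, 0.001 m / 0.6 = 0.0017.

Request:
play_rows(
  motion=[
    [[0, 0, 0.0017, 0, 0, 0], [0, 0, 0.0033, 0, 0, 0], [0, 0, 0.005, 0, 0, 0], [0, 0, 0.005, 0, 0, 0], [0, 0, 0.005, 0, 0, 0]],
  ],
)

```text
time_s: 19.62
position: [0.531, -0.291, 0.0057]
tcp_rot: [[-0.958, 0.286, -0.0], [0.286, 0.958, 0.0], [0.0, 0.0, -1.0]]
force: [0.5, 0.1, 0.8]
opening: 0.37
grasp_force: 0.0
```

In the tool's units: 0.003 m / 0.6 = 0.005, 0.002 m / 0.6 = 0.0033.

Request:
play_rows(
  motion=[
    [[0, 0, 0.0017, 0, 0, 0], [0, 0, 0.0033, 0, 0, 0], [0, 0, 0.005, 0, 0, 0], [0, 0, 0.005, 0, 0, 0], [0, 0, 0.005, 0, 0, 0]],
  ],
)

```text
time_s: 20.03
position: [0.5309, -0.2909, 0.0027]
tcp_rot: [[-0.958, 0.286, -0.0], [0.286, 0.958, 0.0], [0.0, 0.0, -1.0]]
force: [-1.0, 0.6, 0.1]
opening: 0.368
grasp_force: 0.0
```

Request:
play_rows(
  motion=[
    [[0, 0, 0, 0, 0, 0], [0, 0, 0, 0, 0, 0], [0, 0, 0, 0, 0, 0], [0, 0, 0, 0, 0, 0], [0, 0, 0, 0, 0, 0]],
  ],
  fingers=0.005,
)

```text
time_s: 20.45
position: [0.531, -0.291, 0.0028]
tcp_rot: [[-0.958, 0.286, 0.0], [0.286, 0.958, -0.0], [-0.0, -0.0, -1.0]]
force: [0.3, -0.6, 0.1]
opening: 0.199
grasp_force: 30.0
```

```bash
python3 rel.py .531,-.291,.10 .5748,-.139,.10,101.2 .5748,-.139,-.001,101.2
```

```text
t 20.45 p [ 0.531  -0.291   0.0028] yawY 73.4 F [ 0.3 -0.6  0.1] open 17.3
.531,-.291,.10 -> [0.0, 0.0, -0.0972] [-0.0, 0.01, 0.0]
.5748,-.139,.10,101.2 -> [0.0016, 0.1582, -0.0972] [-0.0, 0.01, -27.83]
.5748,-.139,-.001,101.2 -> [0.0016, 0.1582, 0.0038] [-0.0, 0.01, -27.83]
```

In the tool's units: 0.158 m / 0.6 = 0.2633, 0.002 m / 0.6 = 0.0033, -27.5 degrees / 45 = -0.6111.

Request:
play_rows(
  motion=[
    [[0, 0, -0.0333, 0, 0, 0], [0, 0, -0.0917, 0, 0, 0], [0, 0.0167, -0.1417, 0, 0, -0.1111], [0, 0.075, -0.1617, 0, 0, -0.2444], [0.0017, 0.1333, -0.1617, 0, 0, -0.3778], [0.0017, 0.1917, -0.1617, 0, 0, -0.5111], [0.0033, 0.2417, -0.1617, 0, 0, -0.6111], [0.0033, 0.2633, -0.1617, 0, 0, -0.6111]],
  ],
)

```text
time_s: 21.12
position: [0.5742, -0.135, 0.0999]
tcp_rot: [[-0.981, -0.193, -0.001], [-0.193, 0.981, 0.002], [0.0, 0.002, -1.0]]
force: [-1.3, -0.3, -0.7]
opening: 0.202
grasp_force: 30.0
```

In the tool's units: 0.06 m / 0.6 = 0.1, 0.05 m / 0.6 = 0.0833.

Request:
play_rows(
  motion=[
    [[0, 0, 0, 0, 0, 0], [0, 0, 0.0167, 0, 0, 0], [0, 0, 0.05, 0, 0, 0], [0, 0, 0.0833, 0, 0, 0], [0, 0, 0.1, 0, 0, 0], [0, 0, 0.1, 0, 0, 0], [0, 0, 0.1, 0, 0, 0]],
  ],
)

```text
time_s: 21.7
position: [0.5737, -0.1402, 0.0389]
tcp_rot: [[-0.982, -0.187, -0.002], [-0.187, 0.982, 0.0], [0.002, 0.001, -1.0]]
force: [0.0, 0.1, -0.8]
opening: 0.2
grasp_force: 30.0
```

```bash
python3 rel.py .5748,-.139,-.003,101; python3 - <<'E'
from h import *
L=[]
for cam,(v0,v1,u0,u1) in(("scene",(110,230,240,360)),("top",(160,280,300,420))):
    c=imaging.capture(cam);a=cv2.resize(c["frame"][v0:v1,u0:u1,::-1],None,fx=3.3,fy=3.3,interpolation=2);L.append(a)
cv2.imwrite("pics/c9.png",np.hstack(L))
E
```

```text
t 21.7 p [ 0.5737 -0.1402  0.0389] yawY 100.8 F [ 0.   0.1 -0.8] open 17.4
.5748,-.139,-.003,101 -> [-0.0014, 0.0009, 0.0419] [0.04, -0.09, -0.24]
```

View pics/c9.png

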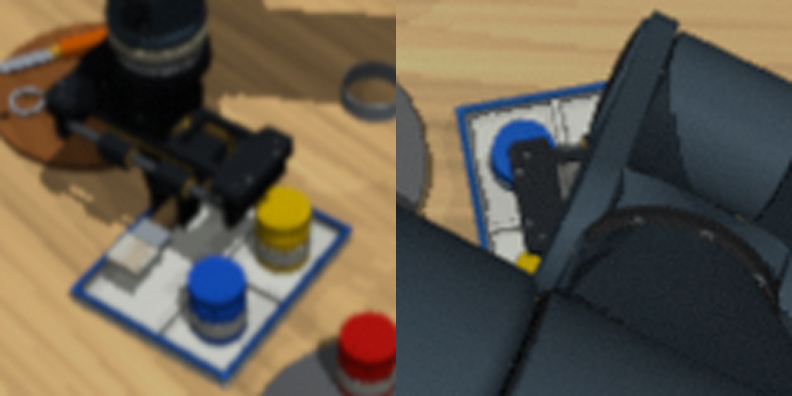

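The brush is held level, head at (138,245) in the left crop. Before lowering I must know the real height of the gripper body over the jars, so I'll triangulate the body's end face from both views.

```bash
python3 - <<'E'
from h import *
c=imaging.capture("scene");t=imaging.capture("top")
save(c,"s10.png");save(t,"t10.png")
s=bot.read_state();p=np.array(s["position"]);R=np.array(s["tcp_rot"])
S=lambda x,y:(240+x/3.3,110+y/3.3);T=lambda x,y:(300+(x-396)/3.3,160+y/3.3)
for a,b in(((230,225),(512,140)),((290,165),(530,250)),((235,190),(512,140)),((290,130),(530,250))):
    X=tri(c,S(*a),t,T(*b));print(a,b,X.round(3),"tool",((R.T@(X-p))*1000).round(0), "resid",np.round(np.array(proj(c,X))-S(*a),1))
for z in(.08,.1,.13,.16): 
    print(z,[((R.T@(atz(t,*T(*b),z)-p))*1000).round(0)[:2].tolist() for b in((512,140),(530,250))])
L=[]
a=cv2.resize(c["frame"][110:190,250:350,::-1],None,fx=7,fy=7,interpolation=2);a=np.clip(a.astype(float)*2,0,255).astype(np.uint8)
cv2.imwrite("pics/c10.png",a)
E
```

```text
(230, 225) (512, 140) [ 0.599 -0.044  0.135] tool [-42.  90. -94.] resid [-0.9 -0.2]
(290, 165) (530, 250) [ 0.524 -0.056  0.134] tool [ 34.  91. -93.] resid [-1.1 -0.2]
(235, 190) (512, 140) [ 0.593 -0.042  0.17 ] tool [ -37.   92. -129.] resid [-0.7 -0.1]
(290, 130) (530, 250) [ 0.522 -0.056  0.171] tool [  36.   92. -130.] resid [-0.3 -0. ]
0.08 [[-51.0, 83.0], [29.0, 84.0]]
0.1 [[-48.0, 85.0], [31.0, 86.0]]
0.13 [[-43.0, 87.0], [33.0, 88.0]]
0.16 [[-39.0, 90.0], [35.0, 91.0]]
```

View pics/c10.png

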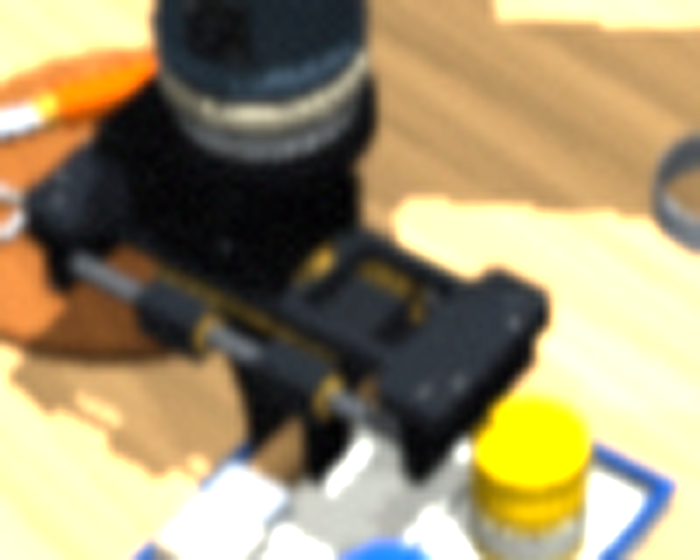

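The end face is a 75 mm block with its bottom about 94 mm above the TCP. At release height it will clear the jar tops (67 mm) by about 20 mm, so I'll lower the brush.

In the tool's units: 0.04 m / 0.6 = 0.0667, 0.037 m / 0.6 = 0.0617.

Request:
play_rows(
  motion=[
    [[-0.0017, 0.0017, 0.0133, 0, 0, 0], [-0.0017, 0.0017, 0.0267, 0, 0, 0], [-0.0017, 0.0017, 0.04, 0, 0, 0], [-0.0017, 0.0017, 0.0533, 0, 0, 0], [-0.0017, 0.0017, 0.0617, 0, 0, 0], [-0.0017, 0.0017, 0.0667, 0, 0, 0], [-0.0017, 0.0017, 0.0667, 0, 0, 0], [-0.0017, 0.0017, 0.0667, 0, 0, 0]],
  ],
)

```text
time_s: 22.57
position: [0.575, -0.1378, -0.0005]
tcp_rot: [[-0.982, -0.189, -0.0], [-0.189, 0.982, 0.0], [0.0, 0.0, -1.0]]
force: [0.7, 0.6, 0.3]
opening: 0.201
grasp_force: 30.0
```

Request:
play_rows(
  motion=[
    [[0, 0, 0.0017, 0, 0, 0], [0, 0, 0.0033, 0, 0, 0], [0, 0, 0.0033, 0, 0, 0], [0, 0, 0.0033, 0, 0, 0]],
  ],
)

```text
time_s: 22.9
position: [0.5752, -0.1379, -0.002]
tcp_rot: [[-0.982, -0.189, 0.0], [-0.189, 0.982, -0.0], [-0.0, -0.0, -1.0]]
force: [-0.1, 0.6, -0.8]
opening: 0.203
grasp_force: 30.0
```

In the tool's units: 0.002 m / 0.6 = 0.0033, 0.001 m / 0.6 = 0.0017.

Request:
play_rows(
  motion=[
    [[0, 0, 0.0017, 0, 0, 0], [0, 0, 0.0033, 0, 0, 0], [0, 0, 0.0033, 0, 0, 0], [0, 0, 0.0033, 0, 0, 0]],
  ],
)

```text
time_s: 23.23
position: [0.5752, -0.1379, -0.0041]
tcp_rot: [[-0.982, -0.189, 0.0], [-0.189, 0.982, -0.0], [-0.0, -0.0, -1.0]]
force: [1.1, -0.4, -0.6]
opening: 0.201
grasp_force: 30.0
```

In the tool's units: 0.001 m / 0.6 = 0.0017.

Request:
play_rows(
  motion=[
    [[0, 0, 0.0017, 0, 0, 0], [0, 0, 0.0017, 0, 0, 0], [0, 0, 0.0017, 0, 0, 0]],
  ],
)

```text
time_s: 23.48
position: [0.5752, -0.1379, -0.0042]
tcp_rot: [[-0.982, -0.189, 0.0], [-0.189, 0.982, -0.0], [-0.0, -0.0, -1.0]]
force: [-1.3, 0.8, 6.5]
opening: 0.204
grasp_force: 30.0
```

Contact (+6.5 N). Release and rise.

In the tool's units: -0.12 m / 0.6 = -0.2, -0.085 m / 0.6 = -0.1417.

Request:
play_rows(
  motion=[
    [[0, 0, 0, 0, 0, 0], [0, 0, 0, 0, 0, 0], [0, 0, 0, 0, 0, 0], [0, 0, 0, 0, 0, 0], [0, 0, -0.0333, 0, 0, 0], [0, 0, -0.0833, 0, 0, 0], [0, 0, -0.1417, 0, 0, 0], [0, 0, -0.2, 0, 0, 0]],
  ],
  fingers=0.032,
)

```text
time_s: 24.15
position: [0.5743, -0.1375, 0.1151]
tcp_rot: [[-0.982, -0.188, -0.002], [-0.189, 0.982, 0.001], [0.002, 0.002, -1.0]]
force: [0.9, -0.5, 0.0]
opening: 0.368
grasp_force: 0.0
```

```bash
python3 rel.py .554,.154,.12,63.8
```

```text
t 24.15 p [ 0.5743 -0.1375  0.1151] yawY 100.9 F [ 0.9 -0.5  0. ] open 32.0
.554,.154,.12,63.8 -> [-0.035, 0.2901, -0.0045] [0.04, -0.14, 37.07]
```

In the tool's units: 0.28 m / 0.6 = 0.4667, 0.07 m / 0.6 = 0.1167, 37 degrees / 45 = 0.8222.

Request:
play_rows(
  motion=[
    [[-0.0067, 0.0583, -0.0067, 0, 0, 0.1333], [-0.015, 0.1167, -0.0067, 0, 0, 0.2667], [-0.0217, 0.175, -0.0067, 0, 0, 0.4], [-0.03, 0.2417, -0.0067, 0, 0, 0.5333], [-0.0367, 0.3083, -0.0067, 0, 0, 0.6667], [-0.045, 0.3667, -0.0067, 0, 0, 0.8], [-0.0517, 0.425, -0.0067, 0, 0, 0.8222], [-0.0567, 0.4667, -0.0067, 0, 0, 0.8222]],
  ],
  fingers=0.065,
)

```text
time_s: 24.82
position: [0.5547, 0.1465, 0.1186]
tcp_rot: [[-0.898, 0.44, -0.001], [0.44, 0.898, 0.001], [0.001, 0.0, -1.0]]
force: [0.3, -0.1, -0.1]
opening: 0.74
grasp_force: 0.0
```

```bash
python3 rel.py .554,.1535,.12,63.8; python3 - <<'E'
from meas import *
fit("brush",(.575,-.138,.02),lambda p:box(.15,.034,.016)(p),[.575,-.138,.005,.19])
E
```

```text
t 24.82 p [0.5547 0.1465 0.1186] yawY 63.9 F [ 0.3 -0.1 -0.1] open 64.4
.554,.1535,.12,63.8 -> [0.0037, 0.006, -0.0014] [0.01, -0.06, 0.11]
brush ['scene', 'top'] [ 0.5765 -0.1393 -0.0007  0.2388] rms px 2.32
```

Request:
play_rows(
  motion=[
    [[0.0083, 0.0133, 0, 0, 0, 0], [0.0083, 0.0133, 0.0167, 0, 0, 0], [0.0083, 0.0133, 0.0333, 0, 0, 0], [0.0083, 0.0133, 0.0333, 0, 0, 0], [0.0083, 0.0133, 0.0333, 0, 0, 0], [0.0083, 0.0133, 0.0333, 0, 0, 0]],
  ],
)

```text
time_s: 25.52
position: [0.5546, 0.1523, 0.0983]
tcp_rot: [[-0.897, 0.441, -0.001], [0.441, 0.897, -0.0], [0.001, -0.001, -1.0]]
force: [-0.7, 0.3, 0.3]
opening: 0.747
grasp_force: 0.0
```

```bash
python3 rel.py .554,.1535,.04,63.8
```

```text
t 25.52 p [0.5546 0.1523 0.0983] yawY 63.8 F [-0.7  0.3  0.3] open 65.0
.554,.1535,.04,63.8 -> [0.0011, 0.0008, 0.0583] [-0.03, -0.04, 0.01]
```

In the tool's units: 0.059 m / 0.6 = 0.0983, 0.03 m / 0.6 = 0.05.

Request:
play_rows(
  motion=[
    [[0.0017, 0.0017, 0.025, 0, 0, 0], [0.0017, 0.0017, 0.05, 0, 0, 0], [0.0017, 0.0017, 0.075, 0, 0, 0], [0.0017, 0.0017, 0.0917, 0, 0, 0], [0.0017, 0.0017, 0.0983, 0, 0, 0], [0.0017, 0.0017, 0.0983, 0, 0, 0], [0.0017, 0.0017, 0.0983, 0, 0, 0]],
  ],
)

```text
time_s: 26.1
position: [0.5546, 0.1542, 0.0401]
tcp_rot: [[-0.898, 0.441, 0.0], [0.441, 0.898, 0.0], [-0.0, 0.0, -1.0]]
force: [0.1, -0.0, -0.0]
opening: 0.75
grasp_force: 0.0
```

Request:
play_rows(
  motion=[
    [[0, 0, 0, 0, 0, 0], [0, 0, 0, 0, 0, 0], [0, 0, 0, 0, 0, 0], [0, 0, 0, 0, 0, 0], [0, 0, 0, 0, 0, 0]],
  ],
  fingers=0.03,
)

```text
time_s: 26.52
position: [0.5544, 0.1541, 0.0404]
tcp_rot: [[-0.898, 0.44, 0.001], [0.44, 0.898, -0.0], [-0.001, 0.0, -1.0]]
force: [-0.7, -0.8, 2.7]
opening: 0.53
grasp_force: 30.0
```

```bash
python3 rel.py .5435,.401,.14
```

```text
t 26.52 p [0.5544 0.1541 0.0404] yawY 63.9 F [-0.7 -0.8  2.7] open 46.1
.5435,.401,.14 -> [0.1185, 0.2169, -0.0997] [0.0, 0.03, -0.0]
```

In the tool's units: 0.14 m / 0.6 = 0.2333, 0.11 m / 0.6 = 0.1833.

Request:
play_rows(
  motion=[
    [[0, 0, -0.0417, 0, 0, 0], [0, 0, -0.1, 0, 0, 0], [0, 0, -0.15, 0, 0, 0], [0.0167, 0.0333, -0.1667, 0, 0, 0], [0.045, 0.0833, -0.1667, 0, 0, 0], [0.0733, 0.1333, -0.1667, 0, 0, 0], [0.1, 0.1833, -0.1667, 0, 0, 0], [0.1283, 0.2333, -0.1667, 0, 0, 0]],
  ],
)

```text
time_s: 27.18
position: [0.5463, 0.3152, 0.1397]
tcp_rot: [[-0.898, 0.441, -0.0], [0.441, 0.898, 0.0], [0.0, -0.0, -1.0]]
force: [0.2, -0.2, -2.3]
opening: 0.528
grasp_force: 30.0
```

In the tool's units: 0.09 m / 0.6 = 0.15, 0.08 m / 0.6 = 0.1333.

Request:
play_rows(
  motion=[
    [[0.0283, 0.0517, 0, 0, 0, 0], [0.055, 0.1017, 0, 0, 0, 0], [0.0683, 0.1283, 0, 0, 0, 0], [0.0683, 0.1283, 0.0333, 0, 0, 0], [0.0683, 0.1283, 0.0833, 0, 0, 0], [0.0683, 0.1283, 0.1333, 0, 0, 0], [0.0683, 0.1283, 0.15, 0, 0, 0], [0.0683, 0.1283, 0.15, 0, 0, 0]],
  ],
)

```text
time_s: 27.85
position: [0.5408, 0.3995, 0.0458]
tcp_rot: [[-0.898, 0.44, -0.008], [0.44, 0.898, -0.004], [0.005, -0.007, -1.0]]
force: [-0.5, -0.3, -1.9]
opening: 0.532
grasp_force: 30.0
```

In the tool's units: 0.014 m / 0.6 = 0.0233, 0.008 m / 0.6 = 0.0133.

Request:
play_rows(
  motion=[
    [[0, 0, 0, 0, 0, 0], [0, 0, 0.0067, 0, 0, 0], [0, 0, 0.0133, 0, 0, 0], [0, 0, 0.02, 0, 0, 0], [0, 0, 0.0233, 0, 0, 0], [0, 0, 0.0233, 0, 0, 0], [0, 0, 0.0233, 0, 0, 0]],
  ],
)

```text
time_s: 28.43
position: [0.5439, 0.401, 0.036]
tcp_rot: [[-0.898, 0.441, 0.0], [0.441, 0.898, 0.0], [-0.0, 0.0, -1.0]]
force: [0.0, -0.1, -1.4]
opening: 0.529
grasp_force: 30.0
```

```bash
python3 rel.py .5435,.401,.0335
```

```text
t 28.43 p [0.5439 0.401  0.036 ] yawY 63.9 F [ 0.  -0.1 -1.4] open 46.0
.5435,.401,.0335 -> [0.0004, -0.0002, 0.0025] [0.01, 0.0, -0.0]
```

In the tool's units: 0.003 m / 0.6 = 0.005, 0.002 m / 0.6 = 0.0033.

Request:
play_rows(
  motion=[
    [[0, 0, 0.0017, 0, 0, 0], [0, 0, 0.0033, 0, 0, 0], [0, 0, 0.005, 0, 0, 0], [0, 0, 0.005, 0, 0, 0], [0, 0, 0.005, 0, 0, 0]],
  ],
)

```text
time_s: 28.85
position: [0.5441, 0.4011, 0.0334]
tcp_rot: [[-0.898, 0.44, 0.001], [0.44, 0.898, 0.0], [-0.0, 0.0, -1.0]]
force: [-1.1, 0.1, 2.1]
opening: 0.535
grasp_force: 30.0
```

In the tool's units: -0.115 m / 0.6 = -0.1917, -0.085 m / 0.6 = -0.1417.

Request:
play_rows(
  motion=[
    [[0, 0, 0, 0, 0, 0], [0, 0, 0, 0, 0, 0], [0, 0, 0, 0, 0, 0], [0, 0, 0, 0, 0, 0], [0, 0, -0.0333, 0, 0, 0], [0, 0, -0.0833, 0, 0, 0], [0, 0, -0.1417, 0, 0, 0], [0, 0, -0.1917, 0, 0, 0]],
  ],
  fingers=0.065,
)

```text
time_s: 29.52
position: [0.5439, 0.4011, 0.1491]
tcp_rot: [[-0.898, 0.44, -0.0], [0.44, 0.898, 0.0], [0.0, 0.0, -1.0]]
force: [0.8, 0.4, -0.1]
opening: 0.743
grasp_force: 0.0
```

```bash
python3 rel.py .511,-.34,.14,72.5; cat > loop.py <<'E'
from meas import *
# dark handle by colour: line through it, both views
for c in C:
    m=mask(c,"loop_tool",(.505,-.338,.02)); f=C[c]["frame"].max(2)
    if m is None: print("none",c); m=np.zeros(f.shape,bool); m[110:300,240:490]=0
    if m.any():
        m=cv2.dilate(m.astype(np.uint8),np.ones((3,3)))>0
        v,u=np.nonzero(m&(f<60)); X=np.array([atz(C[c],a,b,.022) for a,b in zip(u,v)]);
        mu=X.mean(0);d=np.linalg.svd((X-mu)[:,:2],full_matrices=False)[2][0];d*=np.sign(d[0]);t=(X-mu)[:,:2]@d
        print(c,len(u),"centre",mu,"ang",np.degrees(np.arctan2(d[1],d[0])),"ends",t.min(),t.max(),"rear",mu[:2]+t.min()*d)
E
python3 loop.py
```

```text
t 29.52 p [0.5439 0.4011 0.1491] yawY 63.9 F [ 0.8  0.4 -0.1] open 64.6
.511,-.34,.14,72.5 -> [-0.2968, -0.6798, 0.009] [0.0, -0.0, -8.63]
scene 174 centre [ 0.4895 -0.3312  0.022 ] ang -21.863361092136927 ends -0.049392005328153424 0.047979934550046684 rear [ 0.4436 -0.3128]
top 343 centre [ 0.488  -0.3366  0.022 ] ang -22.307483841189356 ends -0.05171536387135288 0.10177072585415198 rear [ 0.4402 -0.317 ]
```

Request:
play_rows(
  motion=[
    [[-0.0267, -0.0617, 0, 0, 0, 0], [-0.0533, -0.1217, 0, 0, 0, 0], [-0.08, -0.1833, 0, 0, 0, 0], [-0.1067, -0.245, 0, 0, 0, 0], [-0.1333, -0.305, 0, 0, 0, 0], [-0.16, -0.3667, 0, 0, 0, 0], [-0.1867, -0.4283, 0, 0, 0, 0], [-0.2133, -0.4883, 0, 0, 0, 0]],
  ],
  fingers=0.042,
)

```text
time_s: 30.38
position: [0.5277, 0.0799, 0.146]
tcp_rot: [[-0.898, 0.44, -0.004], [0.44, 0.898, 0.0], [0.004, -0.002, -1.0]]
force: [0.7, 0.1, 1.0]
opening: 0.486
grasp_force: 0.0
```

In the tool's units: -0.293 m / 0.6 = -0.4883, -0.257 m / 0.6 = -0.4283, -7 degrees / 45 = -0.1556.

Request:
play_rows(
  motion=[
    [[-0.0267, -0.0617, 0, 0, 0, 0], [-0.0533, -0.1217, 0, 0, 0, -0.0444], [-0.08, -0.1833, 0, 0, 0, -0.0889], [-0.1067, -0.245, 0, 0, 0, -0.1333], [-0.1333, -0.305, 0, 0, 0, -0.1556], [-0.16, -0.3667, 0, 0, 0, -0.1556], [-0.1867, -0.4283, 0, 0, 0, -0.1556], [-0.2133, -0.4883, 0, 0, 0, -0.1556]],
  ],
)

```text
time_s: 31.05
position: [0.5139, -0.239, 0.1458]
tcp_rot: [[-0.945, 0.328, -0.003], [0.328, 0.945, 0.003], [0.004, 0.001, -1.0]]
force: [0.4, 0.6, 0.3]
opening: 0.484
grasp_force: 0.0
```

```bash
python3 rel.py .510,-.341,.10,71; python3 loop.py;python3 - <<'E'
from h import *
c=imaging.capture("scene");save(c,"s11.png");a=np.vstack([cv2.resize(c["frame"][100:180,220:340,::-1],None,fx=5,fy=5,interpolation=2)[:290],cv2.resize(c["frame"][240:340,380:520,::-1],None,fx=600/140,fy=600/140,interpolation=2)[:300]])
cv2.imwrite("pics/c11.png",a)
E
```

```text
t 31.05 p [ 0.5139 -0.239   0.1458] yawY 70.8 F [0.4 0.6 0.3] open 42.1
.510,-.341,.10,71 -> [-0.03, -0.0976, 0.0456] [0.07, -0.23, -0.16]
scene 223 centre [ 0.4896 -0.3313  0.022 ] ang -23.204754077857487 ends -0.05087489663307405 0.047674474776587795 rear [ 0.4428 -0.3112]
none top
```

View pics/c11.png

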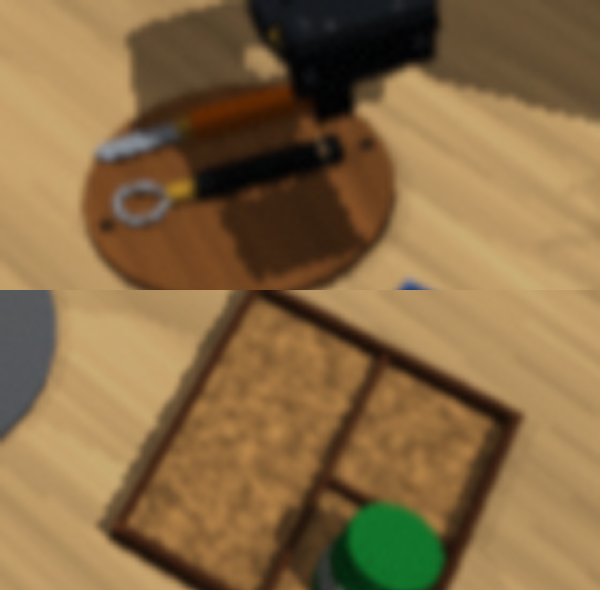

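Green stands upright in the dark tray's well. The loop tool lies with its loop end at (112,210) and its handle end at (343,147). I'll locate its axis from these pixels.

```bash
python3 - <<'E'
from h import *
c=imaging.capture("scene")
P=[atz(c,220+x/5,100+y/5,.02) for x,y in((112,209),(138,203),(197,181),(270,164),(342,149))]
print(np.round(P,4)); a,b=P[0],P[-1]; print("mid",(a+b)/2,np.linalg.norm(a-b),[np.degrees(np.arctan2(*(P[i]-P[-1])[[1,0]])).round(1) for i in range(4)])
E
python3 rel.py .510,-.341,.10,71.5
```

```text
[[ 0.5806 -0.37    0.02  ]
 [ 0.5657 -0.3629  0.02  ]
 [ 0.5271 -0.3525  0.02  ]
 [ 0.4843 -0.3322  0.02  ]
 [ 0.4425 -0.3106  0.02  ]]
mid [ 0.51151456 -0.34026782  0.02      ] 0.1503354605620522 [np.float64(-23.3), np.float64(-23.0), np.float64(-26.4), np.float64(-27.3)]
t 31.35 p [ 0.5145 -0.2362  0.1464] yawY 70.9 F [ 0.1  0.8 -0.2] open 41.9
.510,-.341,.10,71.5 -> [-0.0303, -0.1006, 0.0462] [0.09, -0.21, -0.61]
```

In the tool's units: -0.1 m / 0.6 = -0.1667, 0.09 m / 0.6 = 0.15, 2 degrees / 45 = 0.0444.

Request:
play_rows(
  motion=[
    [[-0.0167, -0.055, 0, 0, 0, 0.0222], [-0.035, -0.11, 0.0167, 0, 0, 0.0444], [-0.0483, -0.1533, 0.05, 0, 0, 0.0444], [-0.0517, -0.1667, 0.1, 0, 0, 0.0444], [-0.0517, -0.1667, 0.1333, 0, 0, 0.0444], [-0.0517, -0.1667, 0.15, 0, 0, 0.0444], [-0.0517, -0.1667, 0.15, 0, 0, 0.0444], [-0.0517, -0.1667, 0.15, 0, 0, 0.0444]],
  ],
)

```text
time_s: 32.02
position: [0.5123, -0.3406, 0.0576]
tcp_rot: [[-0.933, 0.359, -0.001], [0.359, 0.933, 0.001], [0.002, 0.001, -1.0]]
force: [-0.1, -0.1, 0.8]
opening: 0.48
grasp_force: 0.0
```

```bash
python3 rel.py .5113,-.341,.004,68.9
```

```text
t 32.02 p [ 0.5123 -0.3406  0.0576] yawY 69.0 F [-0.1 -0.1  0.8] open 41.8
.5113,-.341,.004,68.9 -> [0.0007, -0.0008, 0.0536] [0.04, -0.09, 0.09]
```

In the tool's units: 0.038 m / 0.6 = 0.0633, 0.032 m / 0.6 = 0.0533.

Request:
play_rows(
  motion=[
    [[0, 0, 0.0167, 0, 0, 0], [0, 0, 0.0333, 0, 0, 0], [0, 0, 0.0467, 0, 0, 0], [0, 0, 0.0533, 0, 0, 0], [0, 0, 0.0583, 0, 0, 0], [0, 0, 0.0633, 0, 0, 0], [0, 0, 0.0633, 0, 0, 0]],
  ],
)

```text
time_s: 32.6
position: [0.5119, -0.3423, 0.0192]
tcp_rot: [[-0.933, 0.361, -0.001], [0.361, 0.933, 0.001], [0.001, 0.0, -1.0]]
force: [-0.3, 0.0, 0.4]
opening: 0.476
grasp_force: 0.0
```

In the tool's units: 0.015 m / 0.6 = 0.025, 0.014 m / 0.6 = 0.0233.

Request:
play_rows(
  motion=[
    [[0, 0, 0.005, 0, 0, 0], [0, 0, 0.01, 0, 0, 0], [0, 0, 0.015, 0, 0, 0], [0, 0, 0.02, 0, 0, 0], [0, 0, 0.0233, 0, 0, 0], [0, 0, 0.025, 0, 0, 0], [0, 0, 0.025, 0, 0, 0]],
  ],
)

```text
time_s: 33.18
position: [0.512, -0.3423, 0.0045]
tcp_rot: [[-0.933, 0.36, -0.0], [0.36, 0.933, 0.0], [0.001, 0.0, -1.0]]
force: [-0.6, -0.5, 0.1]
opening: 0.481
grasp_force: 0.0
```

Request:
play_rows(
  motion=[
    [[0, 0, 0, 0, 0, 0], [0, 0, 0, 0, 0, 0], [0, 0, 0, 0, 0, 0], [0, 0, 0, 0, 0, 0], [0, 0, 0, 0, 0, 0]],
  ],
  fingers=0.005,
)

```text
time_s: 33.6
position: [0.5123, -0.3426, 0.005]
tcp_rot: [[-0.933, 0.36, 0.0], [0.36, 0.933, -0.0], [-0.0, -0.0, -1.0]]
force: [-0.1, -0.1, 0.5]
opening: 0.204
grasp_force: 29.8
```

```bash
python3 rel.py .514,.3155,.12,101.2
```

```text
t 33.6 p [ 0.5123 -0.3426  0.005 ] yawY 68.9 F [-0.1 -0.1  0.5] open 17.8
.514,.3155,.12,101.2 -> [0.2356, 0.6145, -0.1153] [-0.02, 0.02, -32.33]
```

In the tool's units: 0.159 m / 0.6 = 0.265, -0.115 m / 0.6 = -0.1917, -9 degrees / 45 = -0.2.

Request:
play_rows(
  motion=[
    [[0, 0, -0.0333, 0, 0, 0], [0, 0, -0.0917, 0, 0, 0], [0, 0, -0.15, 0, 0, 0], [0.01, 0.025, -0.1917, 0, 0, 0], [0.0333, 0.0833, -0.1917, 0, 0, 0], [0.0567, 0.145, -0.1917, 0, 0, -0.0667], [0.0783, 0.205, -0.1917, 0, 0, -0.1333], [0.1017, 0.265, -0.1917, 0, 0, -0.2]],
  ],
)

```text
time_s: 34.27
position: [0.5124, -0.1708, 0.1202]
tcp_rot: [[-0.978, 0.209, 0.001], [0.209, 0.978, -0.0], [-0.001, -0.0, -1.0]]
force: [1.2, 0.2, -0.8]
opening: 0.203
grasp_force: 29.8
```

```bash
python3 rel.py .514,.3155,.12,101.2
```

```text
t 34.27 p [ 0.5124 -0.1708  0.1202] yawY 78.0 F [ 1.2  0.2 -0.8] open 17.7
.514,.3155,.12,101.2 -> [0.0999, 0.4759, 0.0001] [-0.01, 0.04, -23.25]
```

In the tool's units: 0.296 m / 0.6 = 0.4933, 0.037 m / 0.6 = 0.0617, -23 degrees / 45 = -0.5111.

Request:
play_rows(
  motion=[
    [[0.0133, 0.0617, 0, 0, 0, -0.0667], [0.0267, 0.1233, 0, 0, 0, -0.1333], [0.0383, 0.185, 0, 0, 0, -0.2], [0.0517, 0.2467, 0, 0, 0, -0.2667], [0.065, 0.3083, 0, 0, 0, -0.3333], [0.0783, 0.37, 0, 0, 0, -0.4], [0.09, 0.4317, 0, 0, 0, -0.4667], [0.1033, 0.4933, 0, 0, 0, -0.5111]],
  ],
)

```text
time_s: 34.93
position: [0.514, 0.1321, 0.1199]
tcp_rot: [[-0.982, -0.191, 0.0], [-0.191, 0.982, -0.0], [-0.0, -0.0, -1.0]]
force: [1.2, 0.3, -1.1]
opening: 0.204
grasp_force: 29.8
```

```bash
python3 rel.py .514,.3155,.12,101
```

```text
t 34.93 p [0.514  0.1321 0.1199] yawY 101.0 F [ 1.2  0.3 -1.1] open 17.7
.514,.3155,.12,101 -> [-0.035, 0.18, -0.0001] [-0.0, 0.02, -0.0]
```

In the tool's units: 0.18 m / 0.6 = 0.3, -0.035 m / 0.6 = -0.0583.

Request:
play_rows(
  motion=[
    [[-0.0117, 0.0583, 0, 0, 0, 0], [-0.0233, 0.1167, 0, 0, 0, 0], [-0.035, 0.1783, 0, 0, 0, 0], [-0.0467, 0.2367, 0, 0, 0, 0], [-0.055, 0.28, 0, 0, 0, 0], [-0.0583, 0.3, 0.0167, 0, 0, 0], [-0.0583, 0.3, 0.05, 0, 0, 0], [-0.0583, 0.3, 0.0833, 0, 0, 0]],
  ],
)

```text
time_s: 35.6
position: [0.5148, 0.3145, 0.0694]
tcp_rot: [[-0.982, -0.191, 0.002], [-0.191, 0.982, 0.0], [-0.002, -0.0, -1.0]]
force: [0.3, -1.4, 0.0]
opening: 0.205
grasp_force: 29.8
```

In the tool's units: 0.03 m / 0.6 = 0.05, 0.02 m / 0.6 = 0.0333.

Request:
play_rows(
  motion=[
    [[0, 0, 0.0333, 0, 0, 0], [0, 0, 0.05, 0, 0, 0], [0, 0, 0.05, 0, 0, 0], [0, 0, 0.05, 0, 0, 0], [0, 0, 0.05, 0, 0, 0]],
  ],
)

```text
time_s: 36.02
position: [0.5154, 0.3135, 0.0405]
tcp_rot: [[-0.982, -0.188, 0.001], [-0.188, 0.982, 0.0], [-0.001, 0.0, -1.0]]
force: [0.5, 0.1, -1.3]
opening: 0.202
grasp_force: 29.8
```

```bash
python3 rel.py .514,.3155,0,101;python3 - <<'E'
from h import *
L=[]
for cam,(v0,v1,u0,u1) in(("scene",(220,340,370,510)),("top",(190,310,110,250))):
    c=imaging.capture(cam);a=cv2.resize(c["frame"][v0:v1,u0:u1,::-1],None,fx=2.8,fy=2.8,interpolation=2);L.append(a)
cv2.imwrite("pics/c12.png",np.hstack(L))
E
```

```text
t 36.02 p [0.5154 0.3135 0.0405] yawY 100.8 F [ 0.5  0.1 -1.3] open 17.6
.514,.3155,0,101 -> [0.0011, 0.0022, 0.0405] [0.01, 0.08, -0.16]
```

View pics/c12.png

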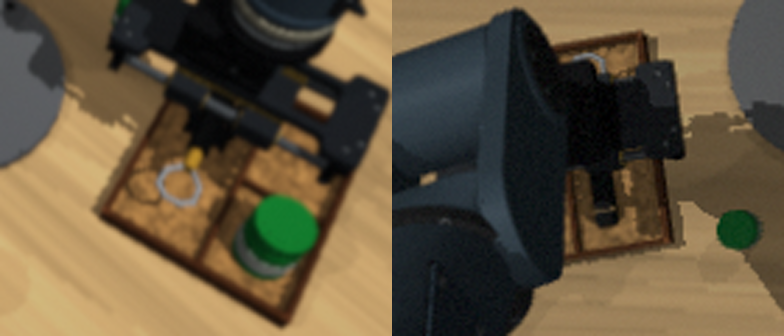

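The loop tool is over the trough, loop at (180,187), and the green jar is clear. Lowering.

In the tool's units: 0.039 m / 0.6 = 0.065, 0.036 m / 0.6 = 0.06.

Request:
play_rows(
  motion=[
    [[0.0017, 0.0033, 0.0133, 0, 0, 0], [0.0017, 0.0033, 0.0267, 0, 0, 0], [0.0017, 0.0033, 0.04, 0, 0, 0], [0.0017, 0.0033, 0.0517, 0, 0, 0], [0.0017, 0.0033, 0.06, 0, 0, 0], [0.0017, 0.0033, 0.065, 0, 0, 0], [0.0017, 0.0033, 0.065, 0, 0, 0], [0.0017, 0.0033, 0.065, 0, 0, 0]],
  ],
)

```text
time_s: 36.78
position: [0.5132, 0.3154, 0.0005]
tcp_rot: [[-0.982, -0.189, -0.0], [-0.189, 0.982, -0.0], [0.001, -0.0, -1.0]]
force: [0.3, 0.5, -0.4]
opening: 0.204
grasp_force: 29.8
```

In the tool's units: 0.002 m / 0.6 = 0.0033, 0.001 m / 0.6 = 0.0017.

Request:
play_rows(
  motion=[
    [[0, 0, 0.0017, 0, 0, 0], [0, 0, 0.0033, 0, 0, 0], [0, 0, 0.0033, 0, 0, 0], [0, 0, 0.0033, 0, 0, 0]],
  ],
)

```text
time_s: 37.12
position: [0.5133, 0.3155, -0.001]
tcp_rot: [[-0.982, -0.189, 0.0], [-0.189, 0.982, 0.0], [-0.0, 0.0, -1.0]]
force: [2.1, -0.8, -1.4]
opening: 0.199
grasp_force: 29.8
```

In the tool's units: 0.001 m / 0.6 = 0.0017.

Request:
play_rows(
  motion=[
    [[0, 0, 0.0017, 0, 0, 0], [0, 0, 0.0017, 0, 0, 0], [0, 0, 0.0017, 0, 0, 0]],
  ],
)

```text
time_s: 37.37
position: [0.5135, 0.3155, -0.002]
tcp_rot: [[-0.982, -0.189, 0.001], [-0.189, 0.982, 0.0], [-0.001, 0.0, -1.0]]
force: [-0.1, -0.4, 0.2]
opening: 0.199
grasp_force: 29.8
```

In the tool's units: 0.001 m / 0.6 = 0.0017.

Request:
play_rows(
  motion=[
    [[0, 0, 0.0017, 0, 0, 0], [0, 0, 0.0017, 0, 0, 0], [0, 0, 0.0017, 0, 0, 0]],
  ],
)

```text
time_s: 37.62
position: [0.5135, 0.3155, -0.0021]
tcp_rot: [[-0.982, -0.189, 0.001], [-0.189, 0.982, 0.0], [-0.001, 0.0, -1.0]]
force: [-1.4, -0.8, 6.1]
opening: 0.201
grasp_force: 29.8
```

Contact. Release, rise and back away, then a final look.

In the tool's units: -0.13 m / 0.6 = -0.2167, -0.09 m / 0.6 = -0.15.

Request:
play_rows(
  motion=[
    [[0, 0, 0, 0, 0, 0], [0, 0, 0, 0, 0, 0], [0, 0, 0, 0, 0, 0], [0, 0, 0, 0, 0, 0], [0, 0, -0.0333, 0, 0, 0], [0, 0, -0.0833, 0, 0, 0], [0, 0, -0.15, 0, 0, 0], [0, 0, -0.2167, 0, 0, 0]],
  ],
  fingers=0.032,
)

```text
time_s: 38.28
position: [0.5121, 0.3149, 0.1269]
tcp_rot: [[-0.982, -0.188, -0.003], [-0.188, 0.982, -0.001], [0.004, -0.001, -1.0]]
force: [0.2, -0.2, -0.6]
opening: 0.366
grasp_force: 0.0
```

In the tool's units: 0.2 m / 0.6 = 0.3333, 0.18 m / 0.6 = 0.3.

Request:
play_rows(
  motion=[
    [[0, 0.05, -0.0333, 0, 0, 0], [0.0333, 0.1, -0.05, 0, 0, 0], [0.0667, 0.15, -0.05, 0, 0, 0], [0.1, 0.2, -0.05, 0, 0, 0], [0.1333, 0.25, -0.05, 0, 0, 0], [0.1667, 0.3, -0.05, 0, 0, 0], [0.2, 0.3333, -0.05, 0, 0, 0], [0.2, 0.3333, -0.05, 0, 0, 0]],
  ],
)

```text
time_s: 38.95
position: [0.3523, 0.4917, 0.1564]
tcp_rot: [[-0.981, -0.194, -0.003], [-0.194, 0.981, 0.0], [0.003, 0.001, -1.0]]
force: [-0.7, -0.1, -0.4]
opening: 0.369
grasp_force: 0.0
```

```bash
python3 - <<'E'
from h import *
c=imaging.capture("scene");t=imaging.capture("top")
a=cv2.resize(c["frame"][90:340,220:540,::-1],(400,312),interpolation=2);b=cv2.resize(t["frame"][120:310,110:510,::-1],(800,380),interpolation=2)
d=cv2.resize(c["frame"][240:340,380:508,::-1],(400,312),interpolation=2)
cv2.imwrite("pics/fin.png",np.vstack([np.hstack([a,d])[:220+92-92+0+0+0] if 0 else np.hstack([a,d])[:219],b]))
E
python3 - <<'E'
import cv2;print(cv2.imread("pics/fin.png").shape)
E
```

```text
(599, 800, 3)
```

View pics/fin.png

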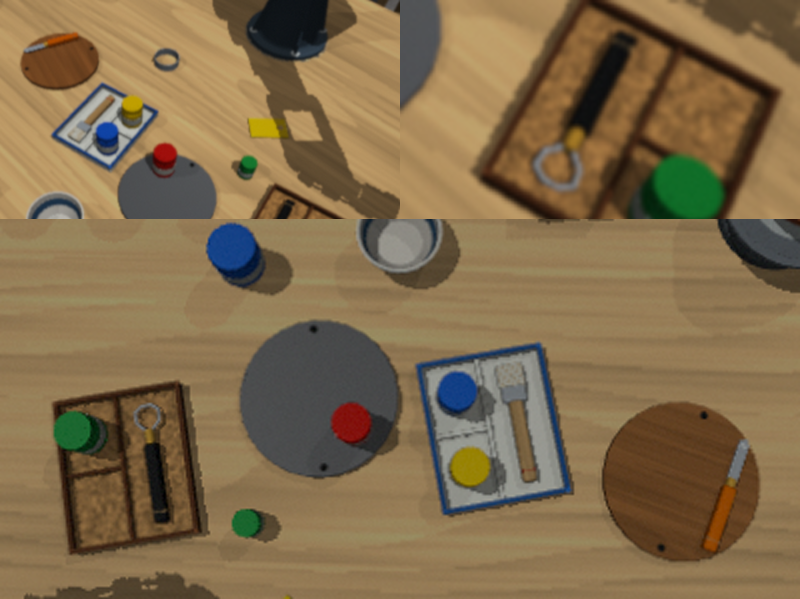

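The final view shows both kits complete:
- **White tray:** blue jar (457,392), yellow jar (470,466), brush in the trough (516,420).
- **Dark tray:** green jar (80,432), loop tool in the trough (153,465).
- **Untouched:** red jar and knife are where they started.

The arm is clear of everything, so I'm handing in.

```bash
python3 -c "
from rig import bot
print(bot.hand_in())"
```

```text
the job is handed in; nothing more can be done
None
```

I made up both kits as asked and handed the job in at about 39 s, with the red jar and the knife left where they were; the hand-in call returned no verdict.

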